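# Strip the drum from a bench burnisher with a left-hand clamp nut

## Robot

A 7-joint arm with a two-finger parallel gripper is mounted at the origin on the work surface; the furniture and walls round the work are solid. World frame = base frame: x ahead of the robot, y to its left, z up, the work surface at z = 0. Lengths are in m, angles in rad, forces in N, time in s.
With the tool pointing down it reaches from about 0.4 to 0.85 m from the base axis. Payload 10.4 kg.
Tool frame: the origin (TCP) lies midway between the tips of the shut fingers; the grasp point (between the pads) lies 19 mm behind it; x points along the fingers, z is the direction in which the jaws open and shut, and the axes are right-handed (so a half turn about x gives the same grasp; the last joint's range is limited). The gripper opens to 85 mm and grips with 20 to 120 N. Pads are 22 mm wide; open, the fingers measure 114 mm over their backs; the gripper's body (76 mm by 85 mm) begins 54 mm behind the grasp point. The pads swing forward as they close: fully open they stand 13 mm farther back than shut.
Start: joints at [-1.129, 0.332, -0.065, 1.46, 0.022, 1.35, -0.088], TCP at [0.28, 0.559, 0.207] pointing down, gripper open.
Joint ranges: [-2.6, 2.6], [-0.5, 2.12], [-1.47, 1.34], [0.16, 2.42], [-1.27, 4.41], [0.06, 2.06], [-2.6, 2.6]. Speed limits (rad/s): [2.22, 2.22, 2.79, 2.79, 3.14, 3.14, 3.14].

## Interface

Orientations are given as a rotation vector (axis times angle).
In Python, from cell import sense, read_camera, camera_info, sign_off gives the robot as it stands.
- The arm moves only by the tool send_rows, never from a script. Its argument "increments" is a list of rows, each a list of 5 numbers: the shift along the tool's x, y, z in mm, then the turn about the tool's x in degrees, then the finger opening in mm, from 0 to 85.4. A call has 1 to 20 rows; each row is the pose to reach, as a shift and turn from the pose commanded when the call began, along the tool's axes at that moment; what a row does not reach only later rows make up. A row lasts 1/12 s, in which the tool goes at most 41.7 mm and 7.16 degrees, less where a joint would pass 70% of its speed; a pose out of reach is approached as far as the arm can. A call with a gripper value outside its range is refused whole. The fingers move at their own pace and stop on an object; "grip_force" is the grip in N (left out, the last holds). Time passes only in rows, so rows that repeat a pose let the fingers close. It gives the time, the measured TCP pose, the force and the opening at its end, in the units of the state.
- sense(): the state, without advancing time (a new reading comes with each control period).
- read_camera(name): name is "scene" or "top"; returns the picture (400x640x3 uint8, red, green, blue); there is no depth.
- camera_info(name): a dict with "fovy" (degrees; the focal length in pixels is half the picture's height over the tangent of half this angle, whatever the lens; pixels are square), "cx", "cy" (the principal point, pixels), "view" (4x4, takes a point from world to camera coordinates). Camera axes: x right, y up, looking along -z (the intrinsics and any distortion apply to the point x, -y, -z); pixel columns grow to the right and rows downward; lengths in m; the calibration is good to about 2 mm. A picture is of the moment at which its call begins. camera_info takes no time and is no camera call.
- sign_off(): hands the job in, once; it reports no verdict.
The state is a dict: "time_s": time; "joints": joint angles; "dq": joint speeds; "joint_torque": joint torques, N m; "tcp_pos": TCP position; "eef_rot": TCP orientation; "contact_force": force on the tool from outside, world axes, zero at the start; "wrist_torque": the same for the moment, N m; "finger_gap": finger opening in m.
Only numpy, scipy, OpenCV 4.12 (cv2) and the standard library are available. Lean on these libraries where they do the work, as an engineer would, in place of code of your own. Each camera call takes 0.05 s, during which the arm holds its last target.

## Task

Take the wooden burnishing drum off the bench burnisher. The hexagonal clamp nut on top has a left-hand thread (the spindle is locked), so loosen it by turning it clockwise as seen from above, about half a turn; it stays on the spindle. Then draw the slotted washer out sideways by its lug, lift the drum straight up over the nut, and set both down gently in the shallow metal tray, the washer flat with its lug up and the drum standing upright beside it, without disturbing the bottles and other things around.

Things in the scene. Friction and masses are not known exactly. Their poses are not given: they have to be found in the camera images.
- burnisher: Bench burnisher, fixed: grey box 170 x 150 mm, 67 mm high, one upright 16 mm spindle in its middle. Origin on the spindle's axis at table height, z up; front with knob and switch to -x. Heights above the table: drum's underside 75 mm, drum's top and washer's underside 135 mm, tight nut's underside 141 mm.
- nut_grip (a point): Dark steel hexagon nut at the top of the spindle, 29 mm across flats. Point on its axis, 12 mm above its underside; z up. From below: round flange 35 mm wide, 3 mm thick; hexagon 16 mm high; low dome (21 mm in all). Flats face the point's x axis and every 60 degrees from it. It turns about z and stays on the spindle.
- nut (a joint): Turn of the nut in rad: 0 tight, growing as it is turned CLOCKWISE seen from above (left-hand thread). It rises 12 mm per turn (1.9 mm per rad), stops at 3.8 rad, takes about 0.25 N m and stays where it is left. Anticlockwise it only tightens, against a stop at about 0. The washer comes free from about 1.6 rad; half a turn is 3.1 rad.
- washer_lug (a point): Upright lug of the washer, its handle: 22 mm long (x), 10 mm wide (y), 26 mm high from the washer's underside, on a tail of the same width. Point inside the lug, 16 mm above the underside, 57 mm from the plate's centre. x points outward from the plate's centre through the lug: pull the washer level this way by at least 55 mm to bring it off the spindle. z up.
- drum_mid (a point): Wooden burnishing drum, 0.12 kg: upright sleeve 60 mm across, 60 mm high, 42 mm bore right through, grooved below, plain on the upper 25 mm. Point on its axis, half-way up; z its axis. It sits over a 38 mm mandrel, 48 mm high. Raise it straight, at least 100 mm, to clear the nut. With the washer off, the loosened nut's top stands up to 35 mm above the drum's top.
- tray: Shallow aluminium tray on feet, open on top, 160 mm (x) x 250 mm (y) outside, 154 x 244 mm inside, rim 27 mm above the table; it stays where it is. Origin at its centre at table height; its inside floor is 9 mm higher.
- dye_bottle: Small white bottle with a black cap, 44 mm across, 95 mm high, standing; origin at the centre of its underside. Bystander.
- edge_paint: Small brown bottle with a black cap, 36 mm across, 75 mm high, standing; origin at the centre of its underside. Bystander.
- thread_spool: Spool of pale thread, 48 mm across, 90 mm high, standing; origin at the centre of its underside. Bystander.
- washer_plate (a point): Slotted steel washer between nut and drum, 0.12 kg: C-shaped plate 56 mm across, 6 mm thick, its 19 mm slot round the spindle open to -x (away from the lug). A rim 2 mm high round the nut's flange holds it until the nut has risen; after half a turn it passes under the flange with 4 mm to spare. Point at the plate's centre on its underside; axes as at the lug.
- lever_press: Green hand press bolted to the table, tall: its frame and ram stand about 0.35 m above the table, its slanting lever with a red knob 0.47 m. Origin under the middle of its base plate (200 x 130 mm), 80 mm below the table top. Keep clear of it when crossing the table: pass on the robot's side. Not used.
Things that resemble listed ones, but are neither listed nor needed, are in the scene too. Of the things shaped like the part that bears drum_mid, the wooden one is meant. There is more than one size of the part that bears washer_lug; the job needs the larger.

How it is judged:
By the outcome, as a careful person would: the job done as asked, in the order asked, and still so for the second after the job is handed in, with the robot touching nothing.
It also fails if it takes over 70 s, if anything falls off the work surface, if the arm or the gripper's body presses on something with over 40 N, if the wrist force passes 120 N, or if a joint passes its speed limit or range.

## Working session

There is one attempt and no reset: what is moved stays moved. The work goes in short steps, Python scripts to look and compute and a tool call to move; the robot and the scene stay as the last step left them, time stands still between calls to the robot, and variables do not carry over. Pictures are saved under pics/ and viewed, and the job is handed in when it is done.

Besides the shell and the picture viewer there is one more tool, called after "Emit:" as name(argument=value, ...), one argument or row to a line, values as JSON. send_rows: Moves the arm, as the interface text tells. Its arguments: {"type":"object","properties":{"increments":{"type":"array","items":{"type":"array","items":{"type":"number"}}},"grip_force":{"type":"number"}},"required":["increments"]}

```bash
ls; mkdir -p pics; python3 - <<'E'
from cell import *
import cv2
print(sense())
for n in("scene","top"):
    print(n,camera_info(n))
    cv2.imwrite(f"pics/{n}0.png",read_camera(n)[:,:,::-1])
E
```

```text
pics
{'time_s': 0.0, 'joints': array([-1.12854486,  0.33285797, -0.06465831,  1.46091357,  0.02164165,
        1.3498847 , -0.08850091]), 'dq': array([-8.51555313e-04,  1.23396896e-03,  1.29370526e-03,  4.11467169e-05,
        5.48847016e-04,  1.32773357e-03,  1.57086852e-03]), 'joint_torque': array([-1.37436276e-03, -6.25431561e+01,  4.81486064e-02, -3.91605735e+01,
        1.61113887e-02,  9.99105920e-03,  1.89311044e-05]), 'tcp_pos': array([0.28004784, 0.5583115 , 0.20593779]), 'eef_rot': array([-0.8611481 ,  1.39507941,  0.85981318]), 'contact_force': array([-0.49028294, -1.0069206 ,  0.06690035]), 'wrist_torque': array([-0.02784363, -0.03545677, -0.02639618]), 'finger_gap': 0.08507069078580749}
scene {'fovy': 43.107500953698484, 'cx': 320.78609951913813, 'cy': 206.82920746583986, 'view': array([[ 8.84751219e-01, -4.66061255e-01, -1.47888898e-03,
        -5.84970622e-01],
       [ 3.38236323e-01,  6.39904180e-01,  6.90013645e-01,
        -1.41940244e-01],
       [-3.20642278e-01, -6.10990627e-01,  7.23794848e-01,
        -1.61994558e+00],
       [ 0.00000000e+00,  0.00000000e+00,  0.00000000e+00,
         1.00000000e+00]])}
top {'fovy': 56.621714591521965, 'cx': 325.0871259782947, 'cy': 202.1323661380171, 'view': array([[ 0.01637263, -0.99986104, -0.00313625, -0.18976631],
       [ 0.98594768,  0.0156231 ,  0.16632223, -0.58792768],
       [-0.16625012, -0.00581531,  0.98606647, -1.30917311],
       [ 0.        ,  0.        ,  0.        ,  1.        ]])}
```

View pics/scene0.png

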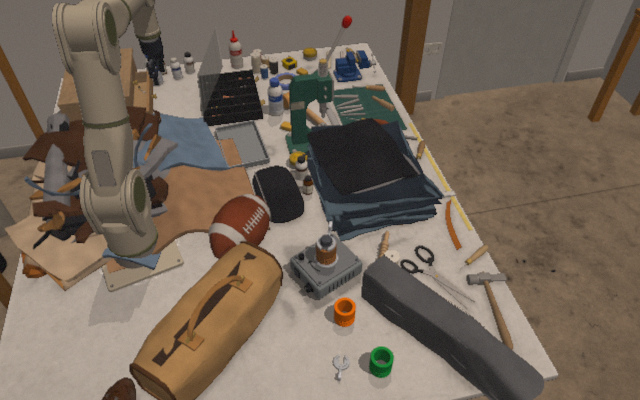

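View pics/top0.png

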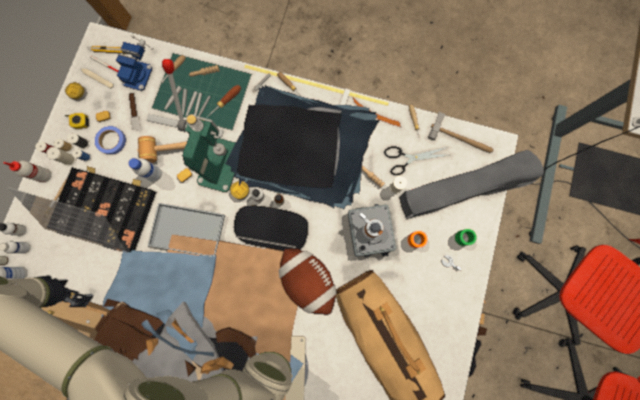

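```bash
cat > h.py <<'E'
import numpy as np, cv2
from cell import *
from scipy.spatial.transform import Rotation as R
def cam(n):
    c=camera_info(n); f=200/np.tan(np.radians(c['fovy'])/2); return f,c['cx'],c['cy'],np.array(c['view'])
def proj(n,p):
    f,cx,cy,V=cam(n); q=V[:3,:3]@np.asarray(p,float)+V[:3,3]
    return np.array([cx+f*q[0]/-q[2], cy-f*q[1]/-q[2]])
def ray(n,u,v):
    f,cx,cy,V=cam(n); d=np.array([(u-cx)/f,-(v-cy)/f,-1]); Rm=V[:3,:3]
    return -Rm.T@V[:3,3], Rm.T@d
def atz(n,u,v,z):
    o,d=ray(n,u,v); return o+d*(z-o[2])/d[2]
def tri(a,b):
    # a,b: (name,u,v)
    o1,d1=ray(*a);o2,d2=ray(*b)
    A=np.stack([d1,-d2],1); s=np.linalg.lstsq(A,o2-o1,rcond=None)[0]
    p,q=o1+s[0]*d1,o2+s[1]*d2
    return (p+q)/2, np.linalg.norm(p-q)
def crop(src,x,y,w,h,k,out):
    im=cv2.imread(src) if isinstance(src,str) else src[:,:,::-1]
    cv2.imwrite(out,cv2.resize(im[y:y+h,x:x+w],None,fx=k,fy=k,interpolation=cv2.INTER_CUBIC))
def st():
    s=sense(); print({k:(np.round(v,4).tolist() if hasattr(v,'tolist') else round(v,4)) for k,v in s.items() if k in('time_s','joints','tcp_pos','eef_rot','contact_force','wrist_torque','finger_gap')}); return s
E
python3 - <<'E'
from h import *
crop("pics/scene0.png",270,220,130,90,6,"pics/c1.png")
crop("pics/top0.png",335,190,80,75,8,"pics/c2.png")
crop("pics/top0.png",140,150,170,110,4,"pics/c3.png")
s=st(); print(R.from_rotvec(s['eef_rot']).as_matrix().round(3)); print(proj("top",s['tcp_pos']),proj("scene",s['tcp_pos']))
E
```

```text
{'time_s': 0.1, 'joints': [-1.1286, 0.3328, -0.0647, 1.4608, 0.0216, 1.3499, -0.0885], 'tcp_pos': [0.28, 0.5584, 0.206], 'eef_rot': [-0.8612, 1.395, 0.86], 'contact_force': [0.647, -0.0818, -0.3398], 'wrist_torque': [-0.0126, -0.0146, -0.0279], 'finger_gap': 0.0854}
[[-0.001 -0.894  0.448]
 [-0.001  0.448  0.894]
 [-1.    -0.    -0.001]]
[ 86.06311368 288.50328828] [161.62781909  86.43013073]
```

View pics/c1.png

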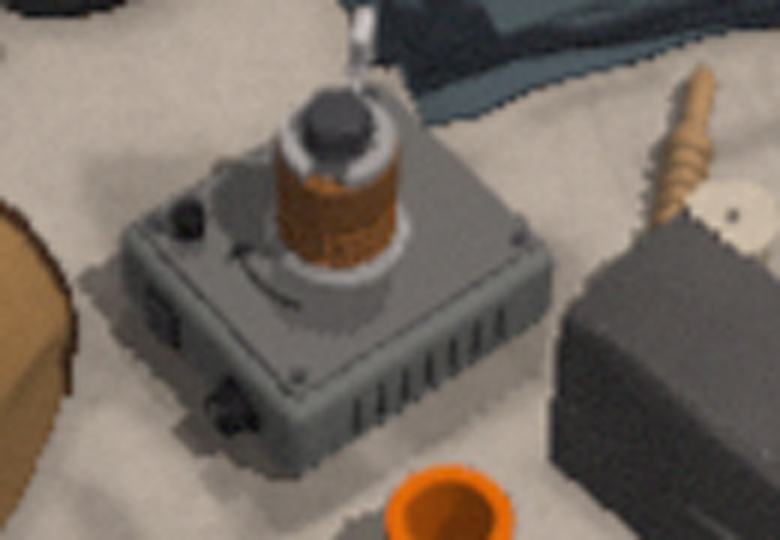

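View pics/c2.png

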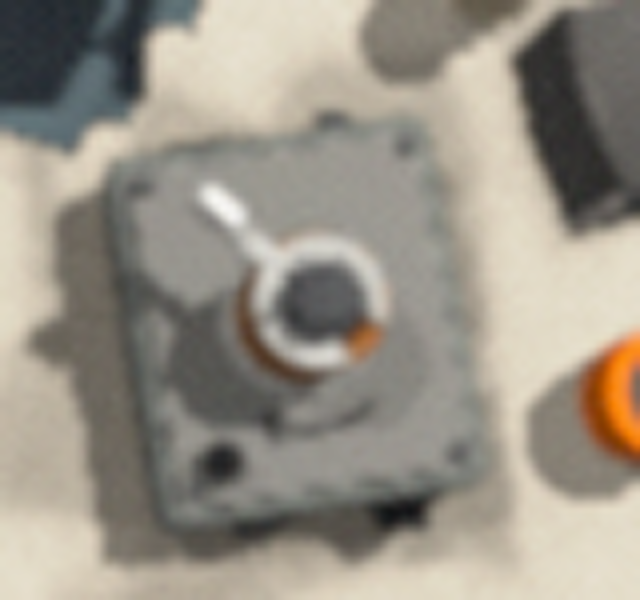

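View pics/c3.png

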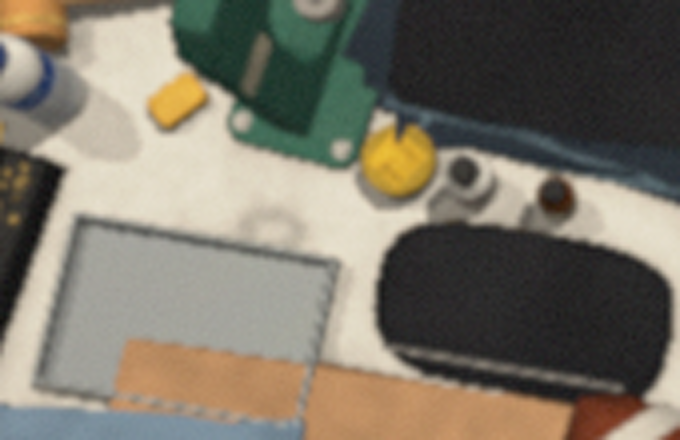

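```bash
python3 - <<'E'
from h import *
crop("pics/scene0.png",190,100,130,100,6,"pics/c4.png")
crop("pics/scene0.png",110,0,110,110,6,"pics/c5.png")
crop("pics/top0.png",0,230,180,100,4,"pics/c6.png")
E
```

```text
(no output)
```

View pics/c4.png

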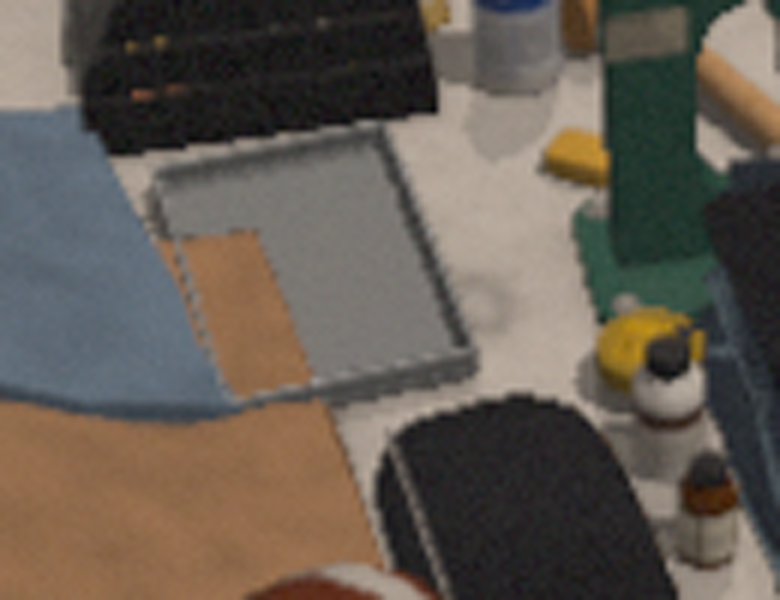

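View pics/c5.png

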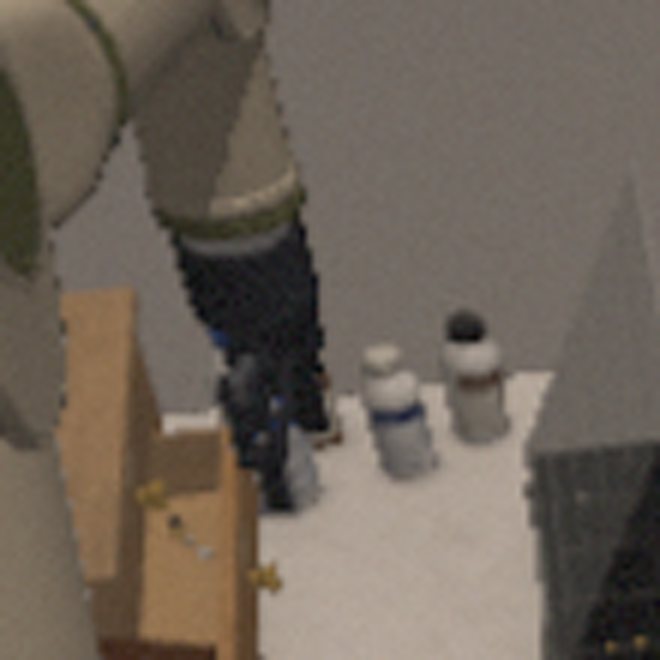

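View pics/c6.png

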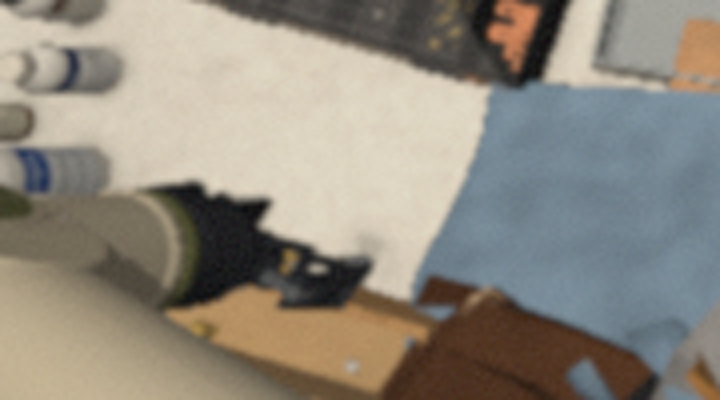

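```bash
python3 - <<'E'
from h import *
t=np.array([0.28,0.5584,0.206+.013]); z=np.array([.448,.894,0])
for k in(-.05,0,.05):
    print(k,proj("top",t+k*z),proj("scene",t+k*z))
# burnisher nut top
print("nut",tri(("top",335+322/8,190+298/8),("scene",270+337/6,220+112/6)))
print("lug top",tri(("top",335+222/8,190+207/8),("scene",270+366/6,220+18/6)))
for p in [(112,170),(420,122),(485,478),(170,525)]:
    print("box top",atz("top",335+p[0]/8,190+p[1]/8,.067).round(4))
for p in [(77,217),(338,262),(305,415),(38,385)]:
    print("tray",atz("top",140+p[0]/4,150+p[1]/4,.027).round(4))
for p in [(155,180),(380,125),(475,355),(235,400)]:
    print("trayS",atz("scene",190+p[0]/6,100+p[1]/6,.027).round(4))
for p in [(125,240),(385,80),(550,255),(300,395)]:
    print("box topS",atz("scene",270+p[0]/6,220+p[1]/6,.067).round(4))
E
```

```text
-0.05 [ 96.96495852 296.49463794] [158.13964939  90.99745213]
0 [ 83.3619365  288.76527212] [160.83284961  83.42825525]
0.05 [ 69.85341046 281.08959982] [163.42962648  76.13005467]
nut (array([ 0.49256348, -0.34977443,  0.15582358]), np.float64(0.0037017441629935634))
lug top (array([ 0.53007199, -0.3079369 ,  0.16189318]), np.float64(0.00544043282944971))
box top [ 0.556  -0.2668  0.067 ]
box top [ 0.58   -0.4053  0.067 ]
box top [ 0.4214 -0.4321  0.067 ]
box top [ 0.3986 -0.2933  0.067 ]
tray [0.5768 0.4365 0.027 ]
tray [0.5386 0.191  0.027 ]
tray [0.398  0.2124 0.027 ]
tray [0.4212 0.458  0.027 ]
trayS [0.4248 0.4443 0.027 ]
trayS [0.5794 0.4303 0.027 ]
trayS [0.5409 0.1843 0.027 ]
trayS [0.3943 0.2146 0.027 ]
box topS [ 0.3978 -0.3085  0.067 ]
box topS [ 0.5625 -0.2772  0.067 ]
box topS [ 0.5798 -0.4152  0.067 ]
box topS [ 0.4316 -0.4312  0.067 ]
```

```bash
python3 - <<'E'
from h import *
def cc(src,x,y,w,h,k,out):
    im=cv2.imread(src)[y:y+h,x:x+w].astype(float); im=np.clip((im-20)*2.2,0,255).astype(np.uint8)
    return cv2.resize(im,(w*k,h*k),interpolation=cv2.INTER_CUBIC)
a=cc("pics/top0.png",364,216,24,24,16,0);b=cc("pics/scene0.png",313,230,26,24,16,0)
cv2.imwrite("pics/c7.png",np.hstack([a,b]))
E
```

```text
(no output)
```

View pics/c7.png

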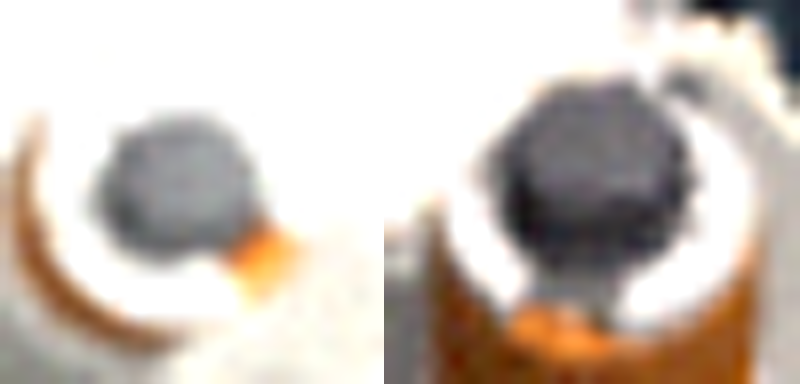

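```bash
python3 - <<'E'
from h import *
im=np.mean([read_camera("scene").astype(float) for _ in range(8)],0)
np.save("sc.npy",im)
im2=np.mean([read_camera("top").astype(float) for _ in range(4)],0); np.save("tp.npy",im2)
f,cx,cy,V=cam("scene"); c=-V[:3,:3].T@V[:3,3]; print("cam",c, "az deg", np.degrees(np.arctan2(c[1]+.35,c[0]-.492)))
x,y,w,h,k=312,228,28,28,20
a=np.clip((im[y:y+h,x:x+w]-15)*3,0,255).astype(np.uint8)[:,:,::-1]
a=cv2.resize(a,(w*k,h*k),interpolation=cv2.INTER_CUBIC)
cv2.imwrite("pics/c8.png",a)
E
```

```text
cam [ 0.04613978 -1.17157555  1.26958386] az deg -118.48820830906132
```

View pics/c8.png

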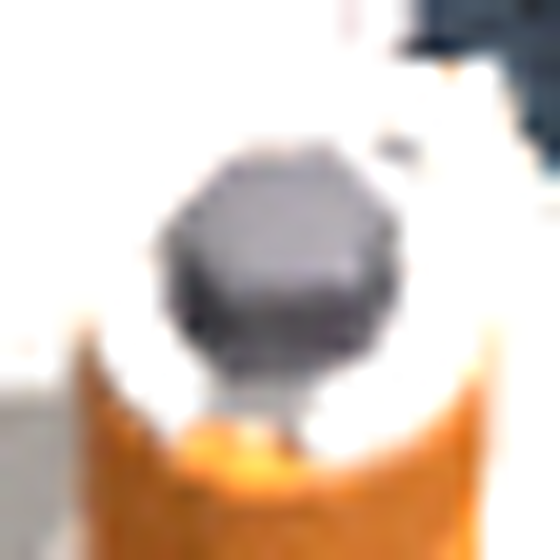

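```bash
python3 - <<'E'
from h import *
im=np.load("sc.npy")
x,y,w,h,k=312,228,28,28,13
a=np.clip((im[y:y+h,x:x+w]-15)*3,0,255).astype(np.uint8)[:,:,::-1]
a=cv2.resize(a,(w*k,h*k),interpolation=cv2.INTER_CUBIC)
c0=np.array([.4926,-.3498]); off=None
out=[]
for az in(-10,0,10,20):
    b=a.copy()
    # align center of hex prism: mid at px crop(283/20,~262/20)
    pc=proj("scene",[*c0,.152]); d=np.array([x+283/20,y+263/20])-pc
    r=.0145/np.cos(np.pi/6)
    for z in(.144,.160):
        P=[((proj("scene",[c0[0]+r*np.cos(t),c0[1]+r*np.sin(t),z])+d-[x,y])*k) for t in np.radians(az+30+60*np.arange(6))]
        cv2.polylines(b,[np.array(P).round().astype(int)],True,(0,0,255) if z>.15 else (0,255,0),1)
    cv2.putText(b,str(az),(5,20),0,.6,(255,0,0),2); out.append(b)
print(d)
cv2.imwrite("pics/c9.png",np.vstack([np.hstack(out[:2]),np.hstack(out[2:])])[:,:])
E
```

```text
[0.60704702 1.49198637]
```

View pics/c9.png

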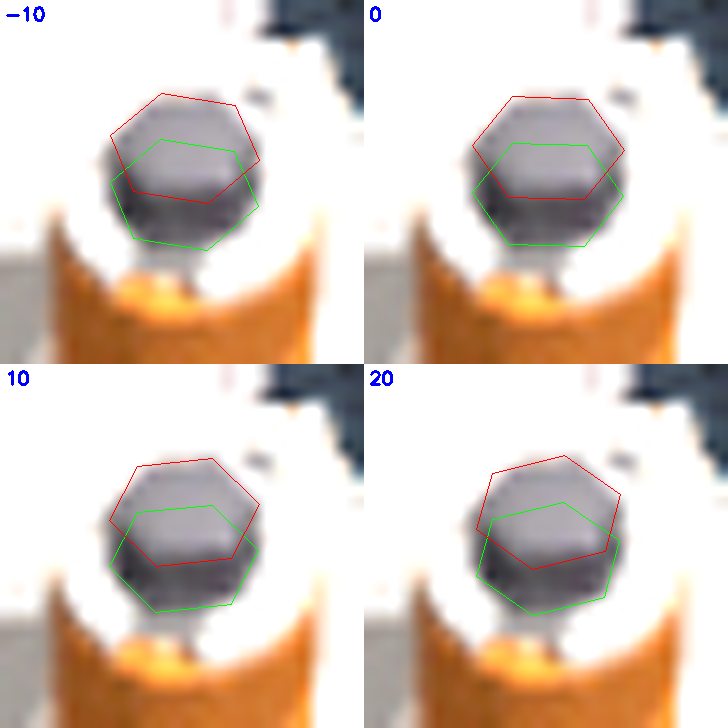

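Emit:
send_rows(
  increments=[
    [-40,0,0,0,85],
    [-80,0,0,0,85],
    [-120,0,0,0,60],
    [-150,-20,-24,0,45],
    [-150,-46,-55,0,45],
    [-150,-72,-86,0,45],
    [-150,-98,-118,0,45],
    [-150,-124,-149,0,45],
    [-150,-150,-180,0,45],
    [-150,-176,-211,0,45],
    [-150,-202,-242,0,45],
    [-150,-228,-274,0,45],
    [-150,-254,-305,0,45],
    [-150,-280,-336,0,45],
    [-150,-306,-367,0,45],
    [-150,-332,-398,0,45],
    [-150,-358,-430,0,45],
    [-150,-384,-461,0,45],
    [-150,-410,-492,0,45],
    [-150,-436,-523,0,45],
  ],
)

```text
time_s: 2.37
tcp_pos: [0.4353, -0.1065, 0.357]
eef_rot: [-0.86, 1.393, 0.86]
contact_force: [1.2, 0.2, -0.1]
finger_gap: 0.0449
```

Emit:
send_rows(
  increments=[
    [0,-26,-31,0,45],
    [0,-52,-62,0,45],
    [0,-78,-94,0,45],
    [20,-104,-125,0,45],
    [40,-130,-156,-2,45],
    [60,-150,-180,-2,45],
    [80,-159,-193,-2,45],
    [110,-159,-193,-2,45],
    [110,-159,-193,-2,45],
    [110,-159,-193,-2,45],
  ],
)

```text
time_s: 3.2
tcp_pos: [0.4907, -0.3473, 0.2462]
eef_rot: [-0.885, 1.384, 0.889]
contact_force: [0.4, 0.1, 0.9]
finger_gap: 0.0451
```

```bash
python3 - <<'E'
from h import *
s=st()
for n in("scene","top"):
    cv2.imwrite(f"pics/{n}1.png",read_camera(n)[:,:,::-1])
crop("pics/scene1.png",280,180,100,100,7,"pics/d1.png")
crop("pics/top1.png",330,180,90,80,7,"pics/d2.png")
print(proj("scene",s['tcp_pos']),proj("top",s['tcp_pos']))
M=R.from_rotvec(s['eef_rot']).as_matrix(); print(M.round(3))
E
```

```text
{'time_s': 3.2, 'joints': [-0.1989, 0.3674, 0.9677, 1.5058, -0.303, 1.4301, 1.9216], 'tcp_pos': [0.4907, -0.3473, 0.2462], 'eef_rot': [-0.8852, 1.3835, 0.889], 'contact_force': [0.425, 0.0791, 0.9453], 'wrist_torque': [0.0494, -0.0295, -0.0376], 'finger_gap': 0.0451}
[324.67724045 217.17794358] [378.4644615  224.36594074]
[[-0.002 -0.909  0.417]
 [ 0.001  0.417  0.909]
 [-1.     0.002  0.   ]]
```

View pics/d1.png

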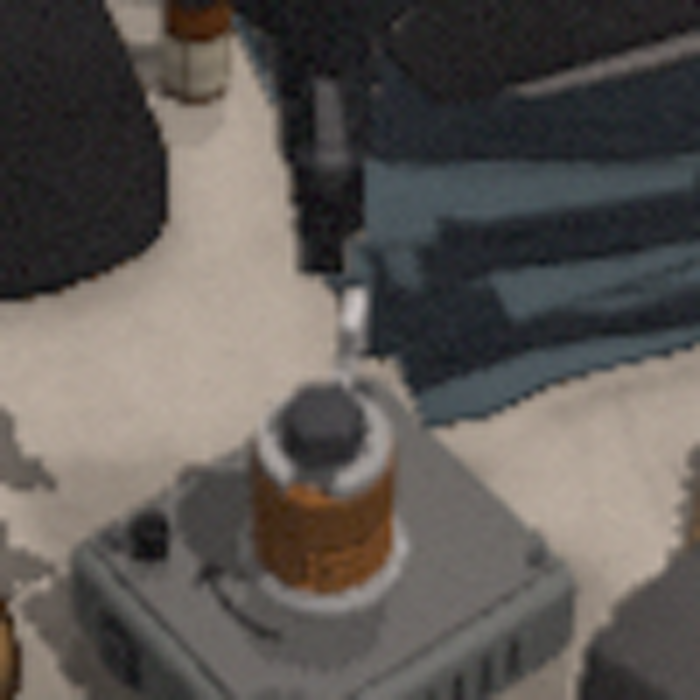

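View pics/d2.png

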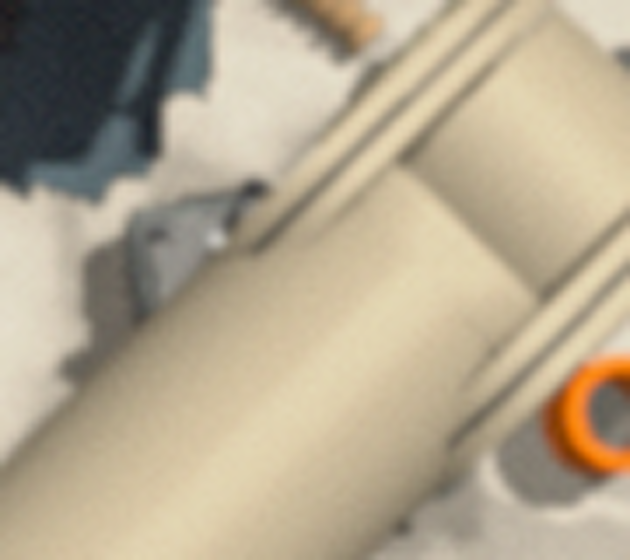

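```bash
python3 - <<'E'
from h import *
s=sense(); t=s['tcp_pos'];M=R.from_rotvec(s['eef_rot']).as_matrix()
im=np.mean([read_camera("scene").astype(float) for _ in range(4)],0).astype(np.uint8)
x,y,w,h,k=300,180,60,80,9
a=cv2.resize(np.clip(im[y:y+h,x:x+w].astype(float)*1.8,0,255).astype(np.uint8)[:,:,::-1],None,fx=k,fy=k,interpolation=cv2.INTER_CUBIC)
def d(p,c):
    q=(proj("scene",p)-[x,y]+.5)*k; cv2.circle(a,tuple(q.astype(int)),3,c,-1)
for sz in(-1,1):
  for wy in(-.011,.011):
    for zz in(.023,.037):
      d(t+M@[-.004,wy,sz*zz],(0,0,255) if sz<0 else (0,255,0))
for zz in(.160,): d([.4926,-.3498,zz],(255,0,255))
cv2.imwrite("pics/d3.png",a)
E
```

```text
(no output)
```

View pics/d3.png

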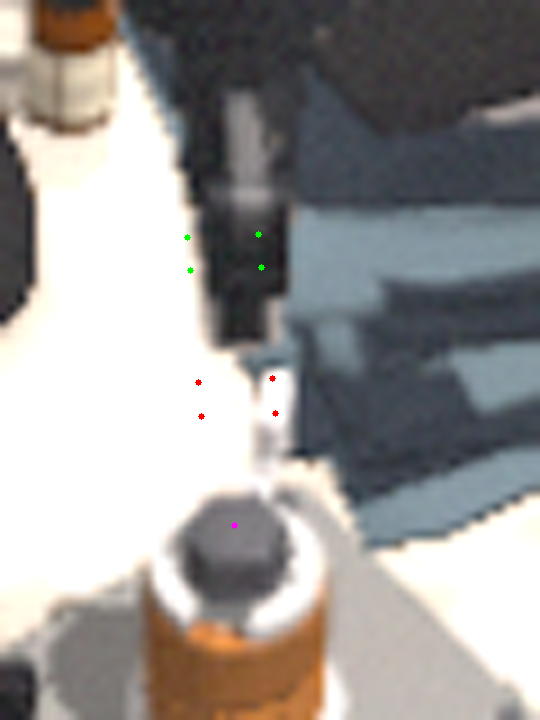

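```bash
python3 - <<'E'
from h import *
a=cv2.imread("pics/scene0.png").astype(int);b=cv2.imread("pics/scene1.png").astype(int)
x,y,w,h,k=290,120,70,130,6
d=np.abs(a-b).sum(2)
o=np.hstack([np.clip(a[y:y+h,x:x+w]*1.3,0,255).astype(np.uint8),np.repeat(np.clip(d[y:y+h,x:x+w]*2,0,255).astype(np.uint8)[...,None],3,2)])
cv2.imwrite("pics/d4.png",cv2.resize(o,None,fx=4.5,fy=4.5,interpolation=cv2.INTER_NEAREST))
E
```

```text
(no output)
```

View pics/d4.png

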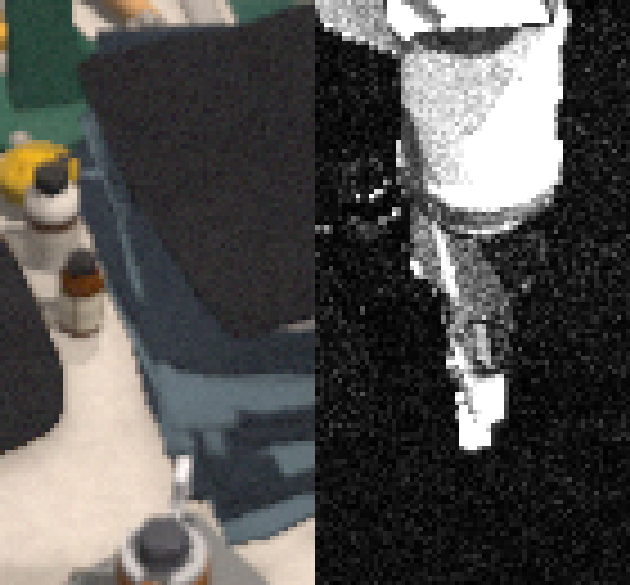

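```bash
python3 - <<'E'
from h import *
print(atz("top",364+182/16-.5,216+185/16-.5,.158), atz("scene",312+283/20-.5,228+263/20-.5,.152))
print(atz("top",335+222/8-.5,190+207/8-.5,.161), atz("scene",270+366/6-.5,220+18/6,.161))
E
```

```text
[ 0.49118764 -0.34761628  0.158     ] [ 0.49112551 -0.35320611  0.152     ]
[ 0.52925033 -0.3054302   0.161     ] [ 0.5318883  -0.30711502  0.161     ]
```

Emit:
send_rows(
  increments=[
    [30,-1.5,-2.5,0,46],
    [60,-1.5,-2.5,0,46],
    [85,-1.5,-2.5,0,46],
    [97,-1.5,-2.5,0,46],
    [102,-1.5,-2.5,0,46],
    [102,-1.5,-2.5,0,46],
  ],
)

```text
time_s: 4.0
tcp_pos: [0.4915, -0.3507, 0.1448]
eef_rot: [-0.887, 1.382, 0.888]
contact_force: [0.6, 0.1, 1.0]
finger_gap: 0.0462
```

```bash
python3 - <<'E'
from h import *
s=st()
for n in("scene",):
    cv2.imwrite(f"pics/{n}2.png",read_camera(n)[:,:,::-1])
crop("pics/scene2.png",290,190,80,80,8,"pics/e1.png")
E
```

```text
{'time_s': 4.0, 'joints': [-0.162, 0.4468, 0.9212, 1.6401, -0.372, 1.2421, 1.9756], 'tcp_pos': [0.4915, -0.3507, 0.1448], 'eef_rot': [-0.887, 1.3824, 0.8876], 'contact_force': [0.6469, 0.1494, 0.9666], 'wrist_torque': [-0.0179, -0.0447, -0.0491], 'finger_gap': 0.0462}
```

View pics/e1.png

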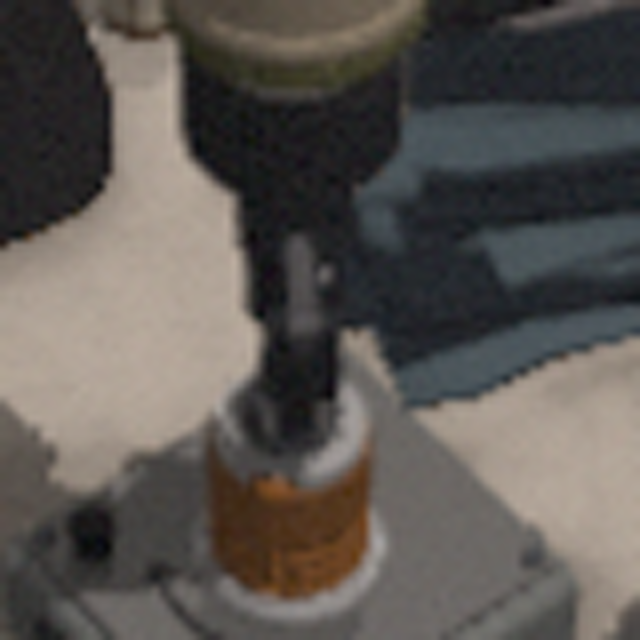

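Emit:
send_rows(
  increments=[
    [0,2.5,0,0,46],
    [0,2.5,0,0,38],
    [0,2.5,0,0,28],
    [0,2.5,0,0,24],
    [0,2.5,0,0,24],
    [0,2.5,0,0,24],
    [0,2.5,0,0,24],
  ],
  grip_force=40,
)

```text
time_s: 4.63
tcp_pos: [0.4892, -0.3499, 0.1447]
eef_rot: [-0.887, 1.382, 0.887]
contact_force: [0.5, -0.3, 0.1]
finger_gap: 0.0244
```

```bash
python3 - <<'E'
from h import *
s=st()
for n in("scene",):
    cv2.imwrite(f"pics/{n}3.png",read_camera(n)[:,:,::-1])
crop("pics/scene3.png",290,190,80,80,8,"pics/e2.png")
E
```

```text
{'time_s': 4.6333, 'joints': [-0.1661, 0.4407, 0.9237, 1.6472, -0.3683, 1.2393, 1.9746], 'tcp_pos': [0.4892, -0.3499, 0.1447], 'eef_rot': [-0.887, 1.3823, 0.887], 'contact_force': [0.5276, -0.2598, 0.0875], 'wrist_torque': [0.007, 0.0146, -0.0659], 'finger_gap': 0.0244}
```

View pics/e2.png

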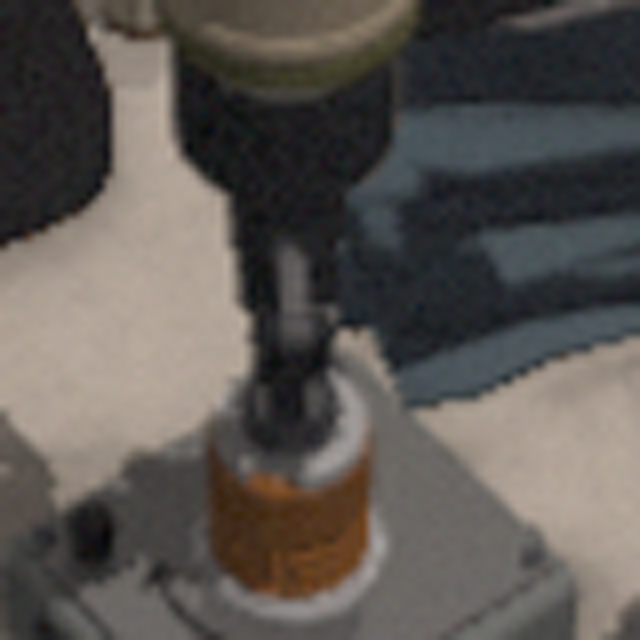

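```bash
python3 - <<'E'
from h import *
s=sense(); t=s['tcp_pos'];M=R.from_rotvec(s['eef_rot']).as_matrix(); z=M[:,2]
for n,(u,v),ds in (("scene3",(326.4,244.6),(.012,.02,.027)),("scene2",(327,246.5),(.023,.03,.037))):
  for dd in ds:
    p=t-z*dd
    best=min(np.arange(.12,.2,.001),key=lambda h:abs(proj("scene",[p[0],p[1],h])[1]-v)); print(n,dd,best,proj("scene",[p[0],p[1],best]))
E
```

```text
scene3 0.012 0.14600000000000002 [324.73985157 244.67714224]
scene3 0.02 0.15600000000000003 [324.92454109 244.61866256]
scene3 0.027 0.16500000000000004 [325.08927027 244.51013112]
scene2 0.023 0.15100000000000002 [324.98066781 246.55622269]
scene2 0.03 0.16000000000000003 [325.14566385 246.4632081 ]
scene2 0.037 0.16800000000000004 [325.31151815 246.59524191]
```

Emit:
send_rows(
  increments=[
    [0,0,0,0,46],
    [0,2,0,0,48],
    [0,2,0,0,48],
    [4,2,0,0,48],
    [8,2,0,0,48],
    [8,2,0,0,30],
    [8,2,0,0,24],
    [8,2,0,0,24],
    [8,2,0,0,24],
    [8,2,0,0,24],
  ],
  grip_force=40,
)

```text
time_s: 5.52
tcp_pos: [0.4874, -0.3491, 0.1368]
eef_rot: [-0.887, 1.382, 0.887]
contact_force: [0.0, 0.5, 0.0]
finger_gap: 0.0243
```

```bash
python3 - <<'E'
from h import *
s=st()
for n in("scene",):
    cv2.imwrite(f"pics/{n}4.png",read_camera(n)[:,:,::-1])
crop("pics/scene4.png",290,190,80,80,8,"pics/e3.png")
E
```

```text
{'time_s': 5.5167, 'joints': [-0.1656, 0.4437, 0.9207, 1.6615, -0.3721, 1.2231, 1.9784], 'tcp_pos': [0.4874, -0.3491, 0.1368], 'eef_rot': [-0.8871, 1.3823, 0.8869], 'contact_force': [0.0209, 0.493, 0.0036], 'wrist_torque': [0.0142, -0.0188, -0.0385], 'finger_gap': 0.0243}
```

View pics/e3.png

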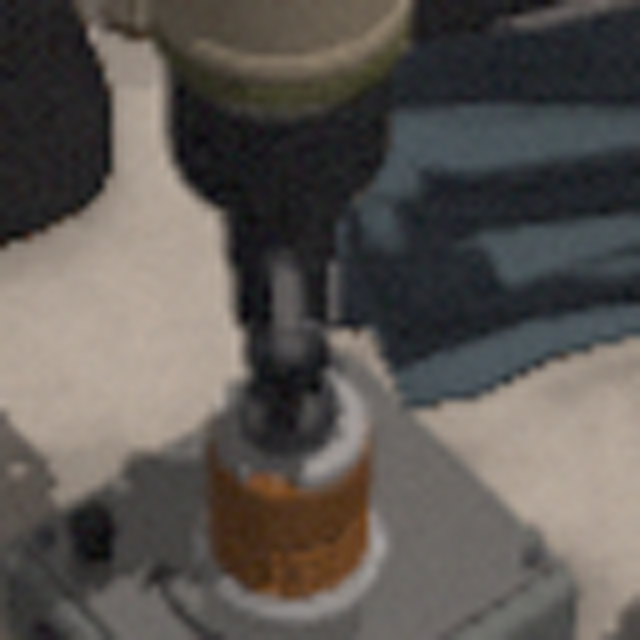

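Emit:
send_rows(
  increments=[
    [0,0,0,0,46],
    [0,0,0,0,48],
    [0,0,0,0,48],
    [4,0,0,0,48],
    [8,0,0,0,48],
    [8,0,0,0,30],
    [8,0,0,0,24],
    [8,0,0,0,24],
    [8,0,0,0,24],
    [8,0,0,0,24],
  ],
  grip_force=40,
)

```text
time_s: 6.4
tcp_pos: [0.4881, -0.3464, 0.1285]
eef_rot: [-0.886, 1.38, 0.891]
contact_force: [-0.3, 9.3, 4.6]
finger_gap: 0.0271
```

```bash
python3 - <<'E'
from h import *
s=st()
for n in("scene",):
    cv2.imwrite(f"pics/{n}5.png",read_camera(n)[:,:,::-1])
crop("pics/scene5.png",290,190,80,80,8,"pics/e4.png")
E
```

```text
{'time_s': 6.4, 'joints': [-0.1626, 0.4513, 0.9135, 1.6705, -0.381, 1.2112, 1.9834], 'tcp_pos': [0.4881, -0.3464, 0.1285], 'eef_rot': [-0.8856, 1.3796, 0.8912], 'contact_force': [-0.321, 9.3174, 4.6251], 'wrist_torque': [1.9827, 0.0841, 0.0208], 'finger_gap': 0.0271}
```

View pics/e4.png

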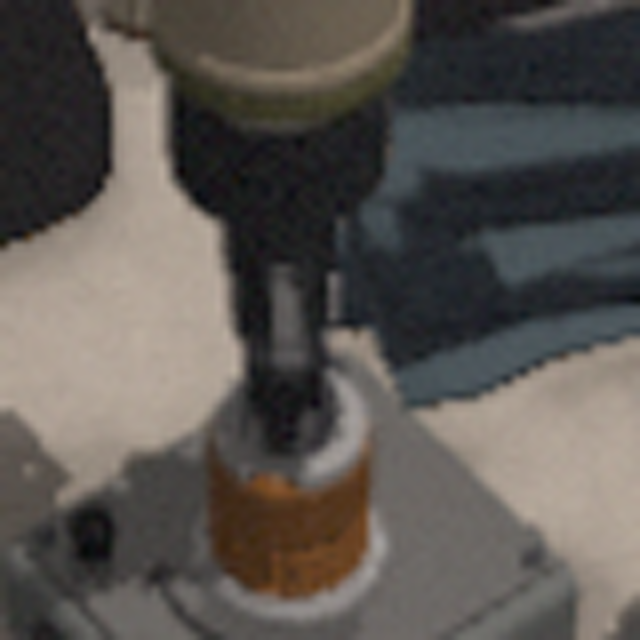

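Emit:
send_rows(
  increments=[
    [0,0,0,0,46],
    [0,0,3,0,48],
    [0,0,3,0,48],
    [3,0,3,0,48],
    [6,0,3,0,48],
    [6,0,3,0,48],
  ],
  grip_force=40,
)

```text
time_s: 6.95
tcp_pos: [0.4882, -0.3463, 0.1219]
eef_rot: [-0.886, 1.383, 0.887]
contact_force: [-0.6, 0.7, 0.4]
finger_gap: 0.0481
```

```bash
python3 - <<'E'
from h import *
s=st()
E
```

```text
{'time_s': 6.95, 'joints': [-0.1637, 0.4571, 0.9112, 1.6792, -0.3837, 1.197, 1.9818], 'tcp_pos': [0.4882, -0.3463, 0.1219], 'eef_rot': [-0.8863, 1.3831, 0.8875], 'contact_force': [-0.6279, 0.708, 0.441], 'wrist_torque': [-0.0095, -0.0295, 0.0377], 'finger_gap': 0.0481}
```

Emit:
send_rows(
  increments=[
    [0,0,0,0,36],
    [0,0,0,0,26],
    [0,0,0,0,24],
    [0,0,0,0,24],
    [0,0,0,0,24],
    [0,0,0,0,24],
  ],
  grip_force=40,
)

```text
time_s: 7.45
tcp_pos: [0.4885, -0.3464, 0.1228]
eef_rot: [-0.887, 1.382, 0.887]
contact_force: [-1.1, 1.1, 1.5]
finger_gap: 0.0279
```

```bash
python3 - <<'E'
from h import *
s=st()
E
```

```text
{'time_s': 7.45, 'joints': [-0.164, 0.4563, 0.9117, 1.6782, -0.3834, 1.1977, 1.9816], 'tcp_pos': [0.4885, -0.3464, 0.1228], 'eef_rot': [-0.8868, 1.3825, 0.8868], 'contact_force': [-1.0535, 1.078, 1.5181], 'wrist_torque': [0.1052, 0.2826, -0.0044], 'finger_gap': 0.0279}
```

Emit:
send_rows(
  increments=[
    [0,0,0,0,46],
    [0,0,0,0,48],
    [0,0,0,0,48],
    [3,0,0,0,48],
    [5,0,0,0,48],
    [5,0,0,0,30],
    [5,0,0,0,24],
    [5,0,0,0,24],
    [5,0,0,0,24],
    [5,0,0,0,24],
  ],
  grip_force=40,
)

```text
time_s: 8.28
tcp_pos: [0.4883, -0.3463, 0.1177]
eef_rot: [-0.887, 1.383, 0.887]
contact_force: [-2.4, 0.5, 2.2]
finger_gap: 0.0306
```

```bash
python3 - <<'E'
from h import *
s=st()
cv2.imwrite(f"pics/scene6.png",read_camera("scene")[:,:,::-1])
crop("pics/scene6.png",290,190,80,80,8,"pics/e5.png")
E
```

```text
{'time_s': 8.2833, 'joints': [-0.1612, 0.4615, 0.9082, 1.6835, -0.3879, 1.1891, 1.9848], 'tcp_pos': [0.4883, -0.3463, 0.1177], 'eef_rot': [-0.8865, 1.3826, 0.8872], 'contact_force': [-2.3579, 0.5065, 2.1934], 'wrist_torque': [0.1458, 0.4921, -0.0027], 'finger_gap': 0.0306}
```

View pics/e5.png

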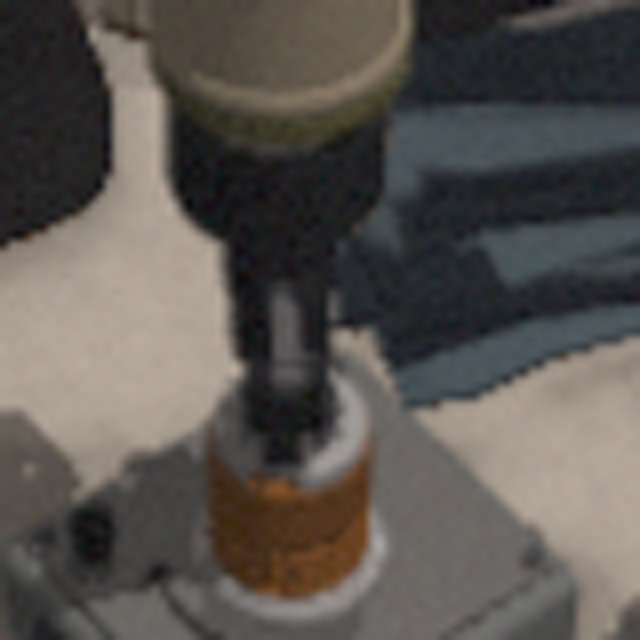

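Emit:
send_rows(
  increments=[
    [0,0,0,0,46],
    [0,0,0,0,48],
    [0,0,0,0,48],
    [3,0,0,0,48],
    [4,0,0,0,48],
    [4,0,0,0,30],
    [4,0,0,0,24],
    [4,0,0,0,24],
    [4,0,0,0,24],
    [4,0,0,0,24],
  ],
  grip_force=40,
)

```text
time_s: 9.17
tcp_pos: [0.4899, -0.3471, 0.1161]
eef_rot: [-0.889, 1.38, 0.885]
contact_force: [-3.8, 4.0, 21.6]
finger_gap: 0.0314
```

```bash
python3 - <<'E'
from h import *
s=st()
cv2.imwrite(f"pics/scene7.png",read_camera("scene")[:,:,::-1])
crop("pics/scene7.png",290,190,80,80,8,"pics/e6.png")
E
```

```text
{'time_s': 9.1667, 'joints': [-0.1592, 0.4639, 0.9065, 1.6842, -0.392, 1.1831, 1.9876], 'tcp_pos': [0.4899, -0.3471, 0.1161], 'eef_rot': [-0.8891, 1.3798, 0.8848], 'contact_force': [-3.7515, 3.9623, 21.6035], 'wrist_torque': [0.8011, 0.7516, 0.0879], 'finger_gap': 0.0314}
```

View pics/e6.png

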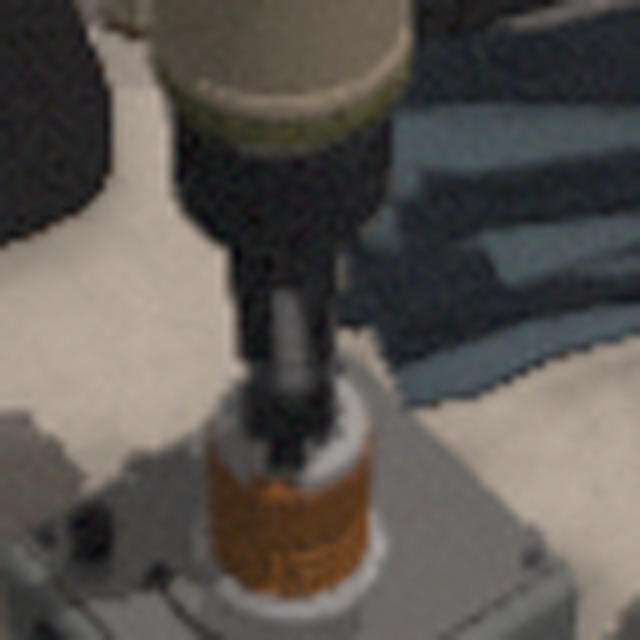

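Emit:
send_rows(
  increments=[
    [0,0,0,0,40],
    [-1,0,0,0,40],
    [-1,0,0,0,24],
    [-1,0,0,0,24],
    [-1,0,0,0,24],
    [-1,0,0,0,24],
    [-1,0,0,5,24],
    [-1.3,0,0,11,24],
    [-1.5,0,0,17,24],
    [-1.8,0,0,23,24],
    [-2,0,0,29,24],
    [-2.1,0,0,33,24],
    [-2.1,0,0,33,24],
  ],
  grip_force=70,
)

```text
time_s: 10.3
tcp_pos: [0.491, -0.3459, 0.1179]
eef_rot: [-0.441, 1.522, 0.44]
contact_force: [-0.1, 6.7, 20.6]
finger_gap: 0.0296
```

```bash
python3 - <<'E'
from h import *
s=st()
E
```

```text
{'time_s': 10.3, 'joints': [-0.2403, 0.5199, 1.0346, 1.6849, -0.4769, 1.2098, 1.4716], 'tcp_pos': [0.491, -0.3459, 0.1179], 'eef_rot': [-0.4414, 1.5216, 0.4396], 'contact_force': [-0.0685, 6.7226, 20.5591], 'wrist_torque': [1.4843, 0.0545, 0.1883], 'finger_gap': 0.0296}
```

Emit:
send_rows(
  increments=[
    [-1,0,0,7,24],
    [-1.5,0,0,14,24],
    [-2,0,0,21,24],
    [-2.2,0,0,28,24],
    [-2.5,0,0,35,24],
    [-2.7,0,0,42,24],
    [-3,0,0,49,24],
    [-3.2,0,0,56,24],
    [-3.4,0,0,63,24],
    [-3.6,0,0,70,24],
    [-3.6,0,0,70,24],
  ],
)

```text
time_s: 11.22
tcp_pos: [0.4943, -0.3458, 0.1207]
eef_rot: [0.516, 1.5, -0.516]
contact_force: [17.5, -1.1, 3.7]
finger_gap: 0.0293
```

```bash
python3 - <<'E'
from h import *
s=st(); M=R.from_rotvec(s['eef_rot']).as_matrix(); print(np.degrees(np.arctan2(M[1,2],M[0,2])))
cv2.imwrite(f"pics/scene8.png",read_camera("scene")[:,:,::-1])
crop("pics/scene8.png",290,190,80,80,8,"pics/e7.png")
E
```

```text
{'time_s': 11.2167, 'joints': [-0.3555, 0.6802, 1.2732, 1.6838, -0.6806, 1.29, 0.3946], 'tcp_pos': [0.4943, -0.3458, 0.1207], 'eef_rot': [0.5159, 1.4996, -0.516], 'contact_force': [17.5488, -1.1349, 3.6705], 'wrist_torque': [-0.1773, -3.7655, 0.0497], 'finger_gap': 0.0293}
-37.80932843915295
```

View pics/e7.png

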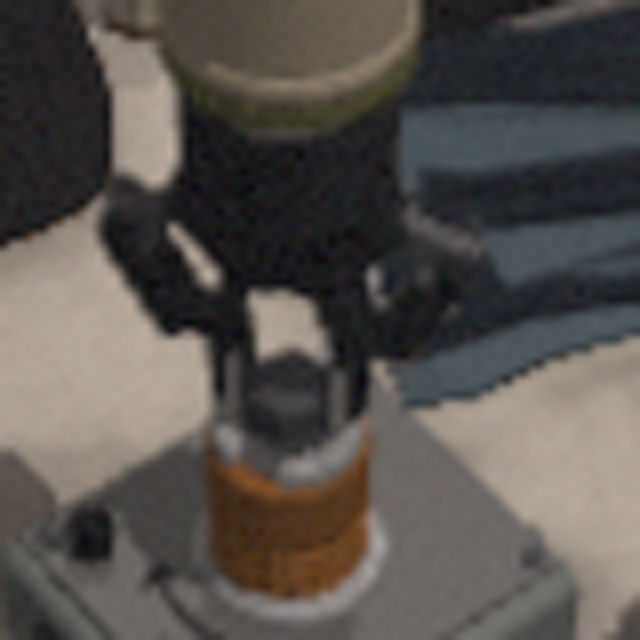

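Emit:
send_rows(
  increments=[
    [0,0.5,2.5,0,24],
    [0,1,4.9,3,24],
    [-0.3,1,4.9,10,24],
    [-0.5,1,4.9,17,24],
    [-0.8,1,4.9,24,24],
    [-1.0,1,4.9,31,24],
    [-1.3,1,4.9,38,24],
    [-1.5,1,4.9,45,24],
    [-1.8,1,4.9,52,24],
    [-2.0,1,4.9,59,24],
    [-2.2,1,4.9,66,24],
    [-2.4,1,4.9,73,24],
    [-2.7,1,4.9,80,24],
    [-2.7,1,4.9,80,24],
  ],
)

```text
time_s: 12.43
tcp_pos: [0.4955, -0.3499, 0.1233]
eef_rot: [1.56, 0.931, -1.556]
contact_force: [7.5, -4.8, 5.9]
finger_gap: 0.0293
```

```bash
python3 - <<'E'
from h import *
s=st(); M=R.from_rotvec(s['eef_rot']).as_matrix(); print(np.degrees(np.arctan2(M[1,2],M[0,2])))
cv2.imwrite(f"pics/scene9.png",read_camera("scene")[:,:,::-1])
crop("pics/scene9.png",290,190,80,80,8,"pics/e8.png")
E
```

```text
{'time_s': 12.4333, 'joints': [-0.3606, 0.7316, 1.3225, 1.67, -0.7318, 1.3259, -0.9686], 'tcp_pos': [0.4955, -0.3499, 0.1233], 'eef_rot': [1.5598, 0.9307, -1.5565], 'contact_force': [7.5021, -4.8325, 5.8542], 'wrist_torque': [-1.0756, -1.5426, -0.0263], 'finger_gap': 0.0293}
-118.0203910820857
```

View pics/e8.png

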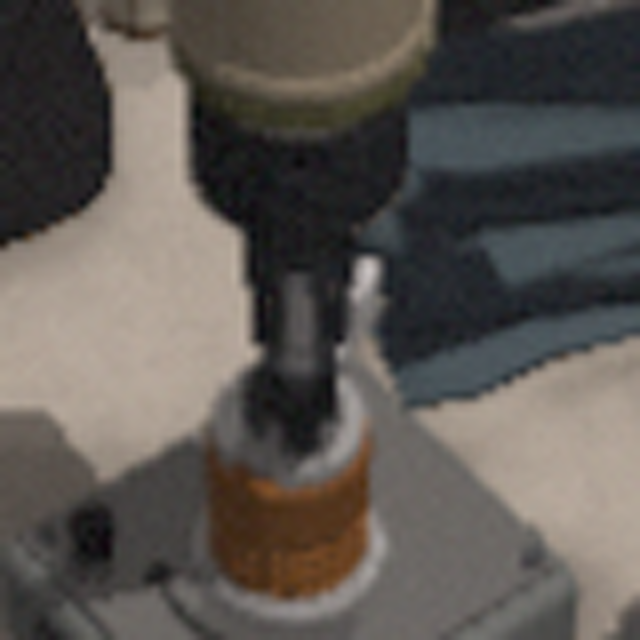

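Emit:
send_rows(
  increments=[
    [0,0,0,0,36],
    [0,0,0,0,42],
    [0,0,0,0,42],
    [-10,0,0,0,42],
    [-25,0,0,0,42],
    [-50,0,0,-8,42],
    [-90,0,0,-15,42],
    [-120,0,0,-22,42],
  ],
)

```text
time_s: 13.15
tcp_pos: [0.4924, -0.3491, 0.245]
eef_rot: [1.283, 1.158, -1.285]
contact_force: [0.2, -0.6, -0.6]
finger_gap: 0.0419
```

```bash
python3 - <<'E'
from h import *
s=st(); 
im=np.mean([read_camera("scene").astype(float) for _ in range(3)],0).astype(np.uint8)
cv2.imwrite(f"pics/scene10.png",im[:,:,::-1])
crop("pics/scene10.png",290,190,80,80,8,"pics/e9.png")
cv2.imwrite(f"pics/top10.png",read_camera("top")[:,:,::-1])
crop("pics/top10.png",330,180,90,80,7,"pics/e10.png")
E
```

```text
{'time_s': 13.15, 'joints': [-0.362, 0.5468, 1.3093, 1.5103, -0.5277, 1.487, -0.7199], 'tcp_pos': [0.4924, -0.3491, 0.245], 'eef_rot': [1.2834, 1.1579, -1.2845], 'contact_force': [0.2339, -0.6143, -0.6005], 'wrist_torque': [-0.0732, -0.0226, -0.0112], 'finger_gap': 0.0419}
```

View pics/e9.png

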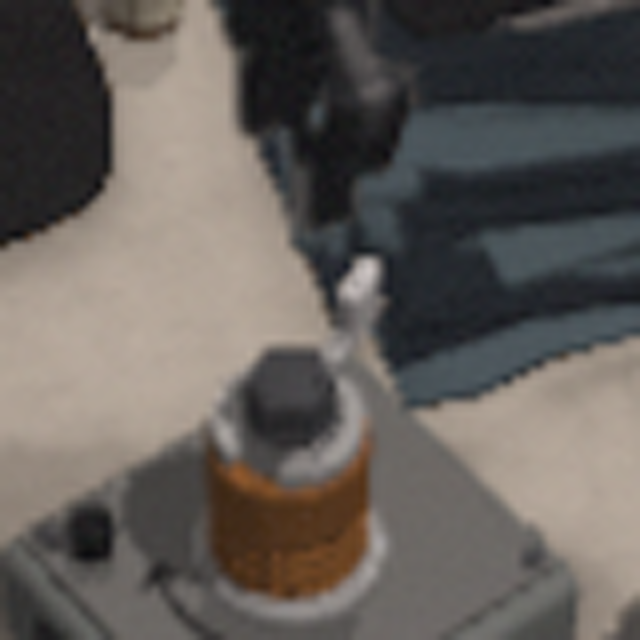

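View pics/e10.png

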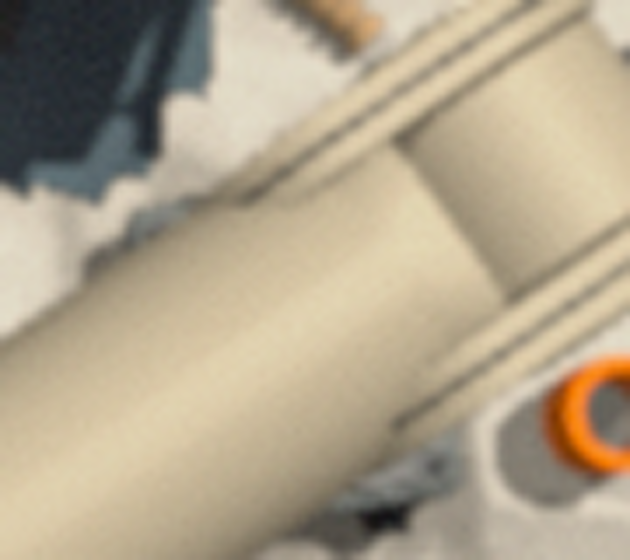

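```bash
python3 - <<'E'
from h import *
crop("pics/scene10.png",320,212,30,40,16,"pics/e11.png")
for az in range(10,60,5):
    a=np.radians(az); print(az,proj("scene",[.491+.057*np.cos(a),-.350+.057*np.sin(a),.161]).round(1))
E
```

```text
10 [340.5 228.7]
15 [339.4 227.7]
20 [338.2 226.8]
25 [336.8 226. ]
30 [335.4 225.2]
35 [333.9 224.6]
40 [332.4 224.1]
45 [330.7 223.6]
50 [329.1 223.3]
55 [327.4 223.1]
```

View pics/e11.png

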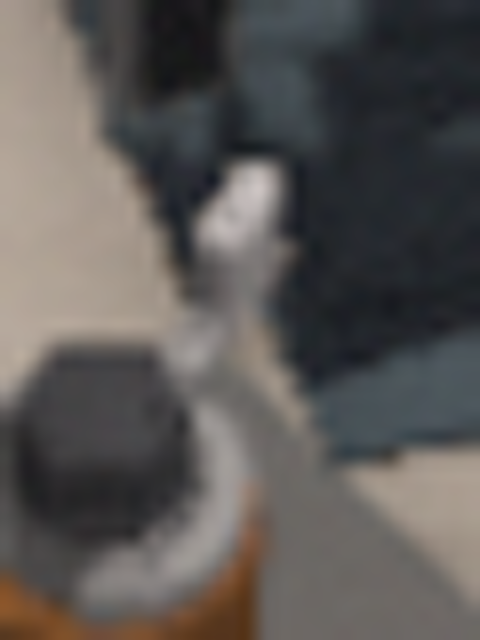

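Emit:
send_rows(
  increments=[
    [0,20,-16,-7,40],
    [0,44.6,-35.4,-14,40],
    [20,44.6,-35.4,-21,40],
    [40,44.6,-35.4,-28,40],
    [60,44.6,-35.4,-35,40],
    [80,44.6,-35.4,-38,40],
    [80,44.6,-35.4,-38,40],
  ],
)

```text
time_s: 13.93
tcp_pos: [0.5391, -0.3162, 0.1573]
eef_rot: [0.791, 1.43, -0.791]
contact_force: [0.3, 0.7, 0.6]
finger_gap: 0.0399
```

```bash
python3 - <<'E'
from h import *
s=st(); M=R.from_rotvec(s['eef_rot']).as_matrix(); print(np.degrees(np.arctan2(M[1,2],M[0,2])))
im=np.mean([read_camera("scene").astype(float) for _ in range(2)],0).astype(np.uint8)
cv2.imwrite(f"pics/scene11.png",im[:,:,::-1])
crop("pics/scene11.png",290,180,80,80,8,"pics/f1.png")
E
```

```text
{'time_s': 13.9333, 'joints': [-0.3019, 0.569, 1.075, 1.5626, -0.5091, 1.3254, -0.177], 'tcp_pos': [0.5391, -0.3162, 0.1573], 'eef_rot': [0.7907, 1.4297, -0.7905], 'contact_force': [0.3164, 0.7331, 0.5815], 'wrist_torque': [0.0077, 0.046, -0.0294], 'finger_gap': 0.0399}
-58.07987068730773
```

View pics/f1.png

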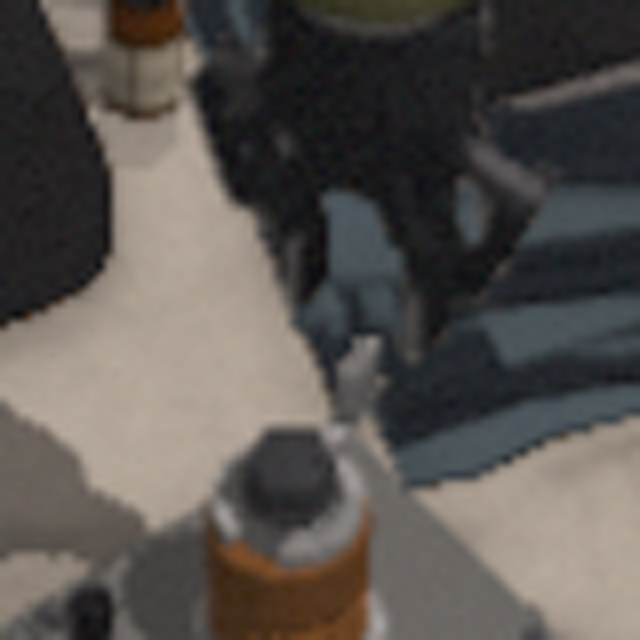

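Emit:
send_rows(
  increments=[
    [15,1,0,0,40],
    [28,1,0,0,40],
    [36,1,0,0,40],
    [41,1,0,0,40],
    [41,1,0,0,25],
    [41,1,0,0,12],
    [41,1,0,0,5],
    [41,1,0,0,5],
    [41,1,0,0,5],
  ],
  grip_force=40,
)

```text
time_s: 14.78
tcp_pos: [0.5423, -0.3178, 0.1217]
eef_rot: [0.791, 1.421, -0.791]
contact_force: [-0.3, -0.2, 1.1]
finger_gap: 0.009
```

```bash
python3 - <<'E'
from h import *
s=st(); M=R.from_rotvec(s['eef_rot']).as_matrix(); print(np.degrees(np.arctan2(M[1,2],M[0,2])))
im=np.mean([read_camera("scene").astype(float) for _ in range(2)],0).astype(np.uint8)
cv2.imwrite(f"pics/scene12.png",im[:,:,::-1])
crop("pics/scene12.png",290,180,80,80,8,"pics/f2.png")
E
```

```text
{'time_s': 14.7833, 'joints': [-0.2871, 0.6012, 1.0485, 1.6007, -0.5415, 1.2583, -0.1582], 'tcp_pos': [0.5423, -0.3178, 0.1217], 'eef_rot': [0.7908, 1.4213, -0.7906], 'contact_force': [-0.3281, -0.1935, 1.1094], 'wrist_torque': [-0.0205, 0.1067, -0.0456], 'finger_gap': 0.009}
-58.1510090949011
```

View pics/f2.png

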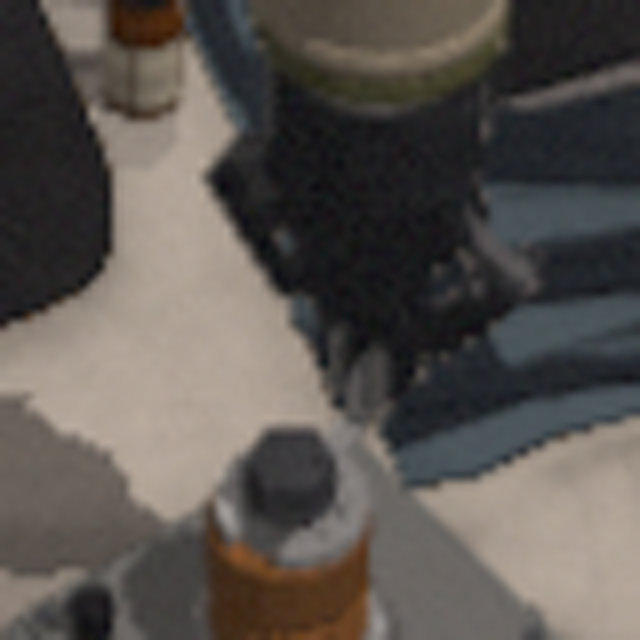

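Emit:
send_rows(
  increments=[
    [0,0,0,0,4],
    [0,0,0,0,4],
    [-1,0,0,0,4],
    [-1,4,0,0,4],
    [-1,8,0,0,4],
    [-1,13,0,0,4],
    [-1,18,0,0,4],
    [-1,18,0,0,4],
  ],
  grip_force=100,
)

```text
time_s: 15.55
tcp_pos: [0.5585, -0.3069, 0.1218]
eef_rot: [0.79, 1.423, -0.789]
contact_force: [0.0, 0.2, 0.4]
finger_gap: 0.0069
```

```bash
python3 - <<'E'
from h import *
s=st()
im=np.mean([read_camera("scene").astype(float) for _ in range(2)],0).astype(np.uint8)
cv2.imwrite(f"pics/scene13.png",im[:,:,::-1])
crop("pics/scene13.png",290,180,80,80,8,"pics/f3.png")
E
```

```text
{'time_s': 15.55, 'joints': [-0.2946, 0.6193, 1.038, 1.574, -0.5513, 1.2691, -0.1827], 'tcp_pos': [0.5585, -0.3069, 0.1218], 'eef_rot': [0.7895, 1.423, -0.7892], 'contact_force': [0.0142, 0.2255, 0.4236], 'wrist_torque': [-0.0047, 0.1378, -0.0662], 'finger_gap': 0.0069}
```

View pics/f3.png

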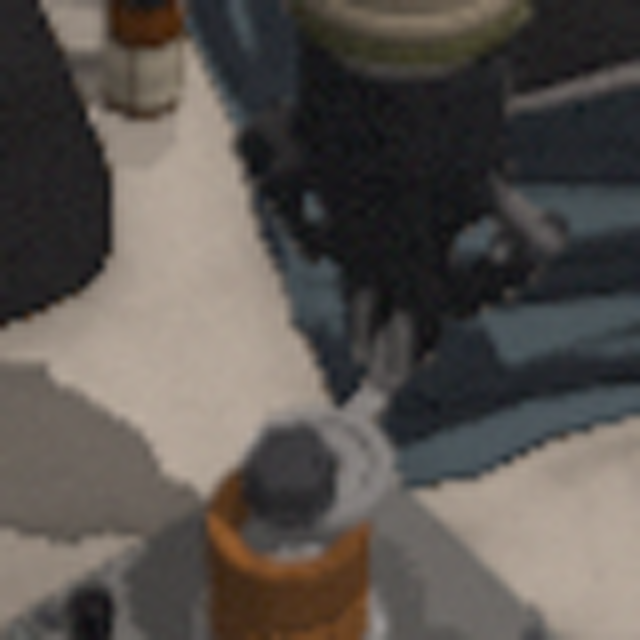

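Emit:
send_rows(
  increments=[
    [0,6,0,0,4],
    [0,14,0,0,4],
    [0,22,0,0,4],
    [0,30,0,0,4],
    [0,38,0,0,4],
    [0,46,0,0,4],
    [0,52,0,0,4],
    [0,52,0,0,4],
  ],
)

```text
time_s: 16.32
tcp_pos: [0.6029, -0.2792, 0.1218]
eef_rot: [0.789, 1.423, -0.789]
contact_force: [-1.3, 0.7, -2.1]
finger_gap: 0.0071
```

```bash
python3 - <<'E'
from h import *
s=st()
im=np.mean([read_camera("scene").astype(float) for _ in range(2)],0).astype(np.uint8)
cv2.imwrite(f"pics/scene14.png",im[:,:,::-1])
crop("pics/scene14.png",290,160,90,90,7,"pics/f4.png")
E
```

```text
{'time_s': 16.3167, 'joints': [-0.3066, 0.6727, 1.0103, 1.4929, -0.5803, 1.2983, -0.2499], 'tcp_pos': [0.6029, -0.2792, 0.1218], 'eef_rot': [0.7894, 1.423, -0.7888], 'contact_force': [-1.3124, 0.7007, -2.1418], 'wrist_torque': [0.0509, -0.0706, -0.0264], 'finger_gap': 0.0071}
```

View pics/f4.png

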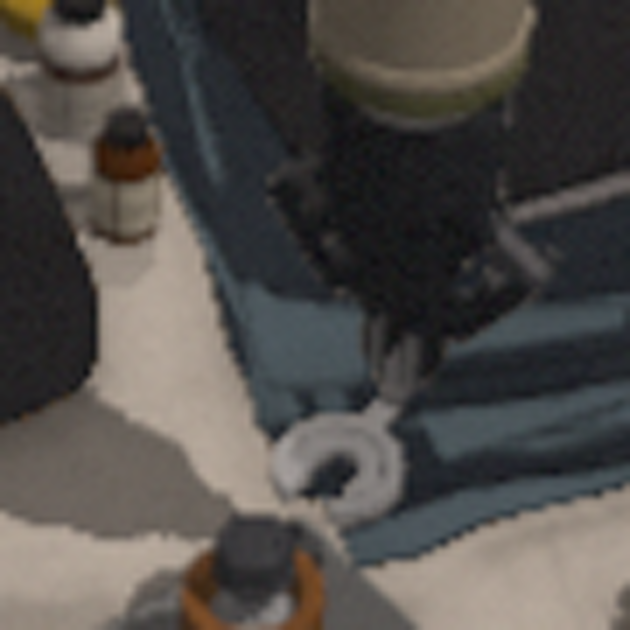

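```bash
python3 - <<'E'
from h import *
c=np.array([.484,.321]);a=np.radians(-8.5);X=np.array([np.cos(a),np.sin(a)]);Y=np.array([-X[1],X[0]])
def tr(p): d=p[:2]-c; return (d@X*1000).round(),(d@Y*1000).round()
for p in [(127,340),(313,368),(118,408),(305,418)]:
    print("hide",tr(atz("top",140+p[0]/4-.4,150+p[1]/4-.4,.009)))
for p in [(262,232),(310,382)]:
    print("hideS",tr(atz("scene",190+p[0]/6-.4,100+p[1]/6-.4,.009)))
for p in [(232,125),(345,168),(375,90),(245,105)]:
    q=atz("top",140+p[0]/4,150+p[1]/4,.0); print("press",q.round(3),tr(q))
crop("pics/top0.png",150,50,120,150,5,"pics/g1.png")
E
```

```text
hide (np.float64(-28.0), np.float64(65.0))
hide (np.float64(-25.0), np.float64(-111.0))
hide (np.float64(-90.0), np.float64(59.0))
hide (np.float64(-71.0), np.float64(-114.0))
hideS (np.float64(-20.0), np.float64(62.0))
hideS (np.float64(-24.0), np.float64(-94.0))
press [0.673 0.308 0.   ] (np.float64(188.0), np.float64(15.0))
press [0.632 0.197 0.   ] (np.float64(165.0), np.float64(-100.0))
press [0.709 0.173 0.   ] (np.float64(245.0), np.float64(-113.0))
press [0.692 0.297 0.   ] (np.float64(210.0), np.float64(7.0))
```

View pics/g1.png

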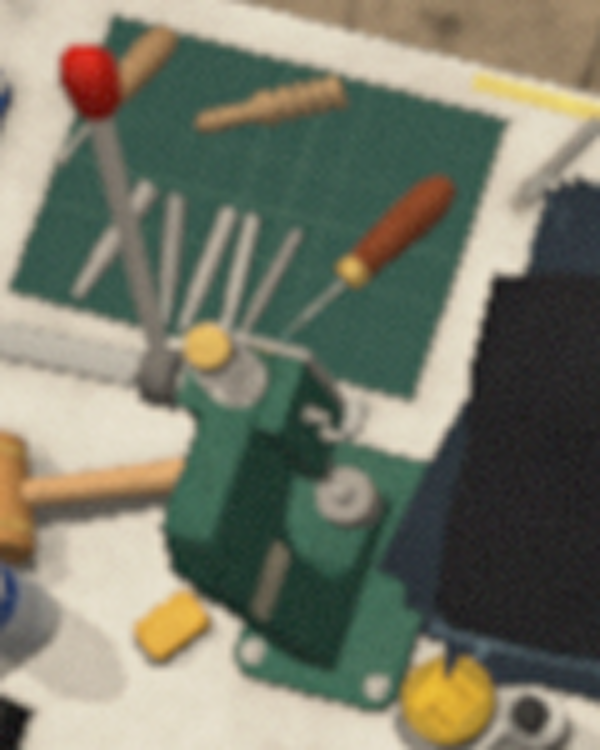

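Emit:
send_rows(
  increments=[
    [-15,0,0,0,4],
    [-40,0,0,0,4],
    [-70,0,0,0,4],
    [-100,1,-10,0,4],
    [-130,3,-30,0,4],
    [-160,6,-55,-4,4],
    [-180,9,-82,-8,4],
    [-190,12,-110,-12,4],
    [-190,16,-140,-16,4],
    [-190,20,-170,-20,4],
    [-190,23,-200,-24,4],
    [-190,27,-230,-28,4],
    [-190,30,-260,-32,4],
    [-190,33,-285,-36,4],
    [-190,35,-307,-40,4],
  ],
)

```text
time_s: 17.67
tcp_pos: [0.4682, -0.0008, 0.3129]
eef_rot: [0.248, 1.556, -0.243]
contact_force: [1.0, 0.9, -1.7]
finger_gap: 0.0072
```

```bash
python3 - <<'E'
from h import *
s=st(); M=R.from_rotvec(s['eef_rot']).as_matrix(); print(np.degrees(np.arctan2(M[1,2],M[0,2])))
t=s['tcp_pos']
c=np.array([.484,.321]);a=np.radians(-8.5);X=np.array([np.cos(a),np.sin(a)]);Y=np.array([-X[1],X[0]])
for q in((33,-28),):
    w=c+.001*(q[0]*X+q[1]*Y); d=np.array([*w,0])-t; print(w,(M.T@[d[0],d[1],0])*1000)
im=read_camera("scene")
cv2.imwrite(f"pics/scene15.png",im[:,:,::-1])
crop("pics/scene15.png",200,60,120,120,5,"pics/g2.png")
E
```

```text
{'time_s': 17.6667, 'joints': [-1.1886, -0.2055, 0.9681, 1.7149, 0.1662, 1.5431, -0.5482], 'tcp_pos': [0.4682, -0.0008, 0.3129], 'eef_rot': [0.2485, 1.5563, -0.2434], 'contact_force': [0.9777, 0.942, -1.7419], 'wrist_torque': [0.064, 0.0077, 0.0463], 'finger_gap': 0.0072}
-17.957303667125043
[0.51249886 0.28842985] [  0.93364003 288.81273075 -47.0494029 ]
```

View pics/g2.png

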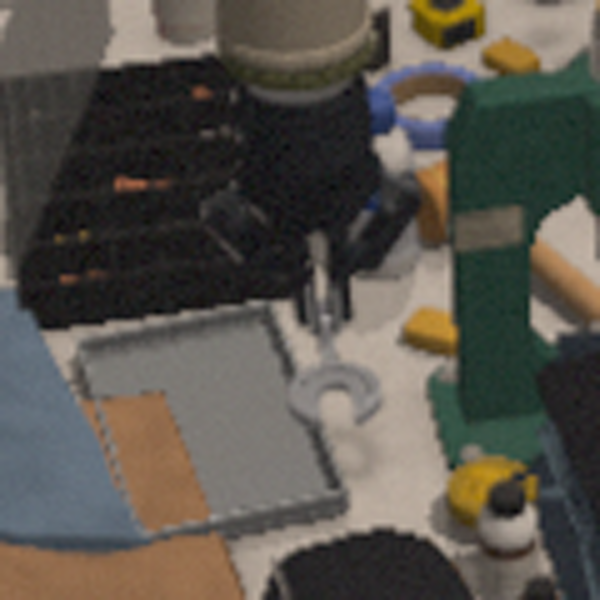

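Emit:
send_rows(
  increments=[
    [0,20,-8,-2,4],
    [0,50,-16,-5,4],
    [0,85,-24,-9.5,4],
    [0,120,-32,-9.5,4],
    [0,155,-40,-9.5,4],
    [0,190,-47,-9.5,4],
    [0,225,-47,-9.5,4],
    [10,255,-47,-9.5,4],
    [30,275,-47,-9.5,4],
    [60,286,-47,-9.5,4],
    [95,289,-47,-9.5,4],
    [130,289,-47,-9.5,4],
    [165,289,-47,-9.5,4],
    [200,289,-47,-9.5,4],
    [230,289,-47,-9.5,4],
    [250,289,-47,-9.5,4],
    [263,289,-47,-9.5,4],
    [263,289,-47,-9.5,4],
  ],
)

```text
time_s: 19.22
tcp_pos: [0.5136, 0.2869, 0.0469]
eef_rot: [0.117, 1.57, -0.121]
contact_force: [-0.0, -0.7, -0.3]
finger_gap: 0.0072
```

```bash
python3 - <<'E'
from h import *
s=st(); M=R.from_rotvec(s['eef_rot']).as_matrix(); print(np.degrees(np.arctan2(M[1,2],M[0,2])))
for n in("scene","top"):
    im=read_camera(n); cv2.imwrite(f"pics/{n}16.png",im[:,:,::-1])
crop("pics/scene16.png",200,80,100,100,6,"pics/g3.png")
crop("pics/top16.png",140,180,100,80,6,"pics/g4.png")
E
```

```text
{'time_s': 19.2167, 'joints': [-1.2025, 0.4944, 0.7789, 1.7668, -0.3936, 1.0473, -0.4329], 'tcp_pos': [0.5136, 0.2869, 0.0469], 'eef_rot': [0.1168, 1.5698, -0.1214], 'contact_force': [-0.0154, -0.7084, -0.3142], 'wrist_torque': [-0.0117, -0.0858, -0.0235], 'finger_gap': 0.0072}
-8.689011770235787
```

View pics/g3.png

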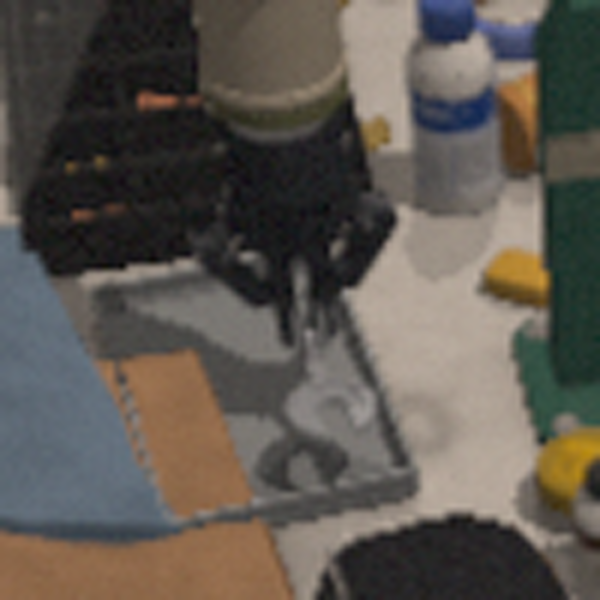

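View pics/g4.png

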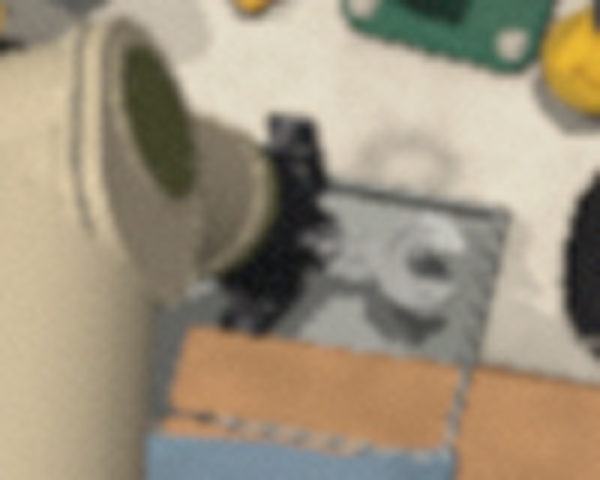

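Emit:
send_rows(
  increments=[
    [15,0,0,0,4],
    [28,0,0,0,4],
    [36,0,0,0,4],
    [42,0,0,0,4],
    [44,0,0,0,4],
    [46,0,0,0,4],
    [46,0,0,0,4],
    [46,0,0,0,4],
  ],
)

```text
time_s: 19.98
tcp_pos: [0.5148, 0.288, 0.0035]
eef_rot: [0.119, 1.567, -0.118]
contact_force: [0.2, 0.4, -1.6]
finger_gap: 0.0069
```

```bash
python3 - <<'E'
from h import *
s=st()
for n in("scene","top"):
    im=read_camera(n); cv2.imwrite(f"pics/{n}17.png",im[:,:,::-1])
crop("pics/scene17.png",200,80,100,100,6,"pics/g5.png")
E
```

```text
{'time_s': 19.9833, 'joints': [-1.1701, 0.5529, 0.7397, 1.7923, -0.4439, 0.9694, -0.3981], 'tcp_pos': [0.5148, 0.288, 0.0035], 'eef_rot': [0.1189, 1.5672, -0.1182], 'contact_force': [0.234, 0.3699, -1.6216], 'wrist_torque': [0.0485, -0.0211, 0.0282], 'finger_gap': 0.0069}
```

View pics/g5.png

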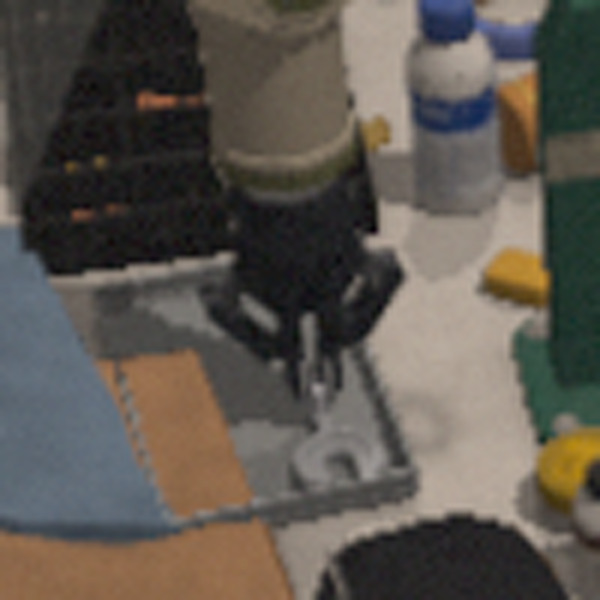

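Emit:
send_rows(
  increments=[
    [2,0,0,0,4],
    [3,0,0,0,4],
    [4,0,0,0,4],
    [4,0,0,0,4],
  ],
)

```text
time_s: 20.42
tcp_pos: [0.5144, 0.2878, -0.0011]
eef_rot: [0.118, 1.568, -0.119]
contact_force: [-0.0, 0.3, -2.5]
finger_gap: 0.0072
```

Emit:
send_rows(
  increments=[
    [2,0,0,0,4],
    [3,0,0,0,4],
    [3,0,0,0,4],
  ],
)

```text
time_s: 20.67
tcp_pos: [0.5145, 0.2879, -0.004]
eef_rot: [0.119, 1.568, -0.119]
contact_force: [0.0, -0.3, -1.4]
finger_gap: 0.0072
```

Emit:
send_rows(
  increments=[
    [1,0,0,0,4],
    [2,0,0,0,4],
    [2,0,0,0,4],
  ],
)

```text
time_s: 20.92
tcp_pos: [0.5147, 0.288, -0.0043]
eef_rot: [0.12, 1.568, -0.118]
contact_force: [-9.1, -3.3, 19.6]
finger_gap: 0.0071
```

```bash
python3 - <<'E'
from h import *
s=st()
E
```

```text
{'time_s': 20.9167, 'joints': [-1.1632, 0.564, 0.732, 1.7956, -0.4539, 0.9573, -0.391], 'tcp_pos': [0.5147, 0.288, -0.0043], 'eef_rot': [0.1196, 1.5683, -0.1178], 'contact_force': [-9.112, -3.2591, 19.5875], 'wrist_torque': [-0.8209, 1.8989, 0.027], 'finger_gap': 0.0071}
```

Emit:
send_rows(
  increments=[
    [-1,0,0,0,6],
    [-1,0,0,0,12],
    [-1,0,0,0,20],
    [-1,0,0,0,28],
    [-1,0,0,0,28],
    [-10,0,0,0,28],
    [-30,0,0,0,28],
    [-65,0,0,0,28],
    [-105,0,0,0,28],
    [-145,0,0,0,28],
    [-185,0,0,0,28],
    [-225,0,0,0,40],
    [-265,-40,0,0,60],
    [-305,-80,0,0,80],
  ],
  grip_force=40,
)

```text
time_s: 22.08
tcp_pos: [0.5055, 0.2297, 0.2803]
eef_rot: [0.117, 1.566, -0.117]
contact_force: [0.4, 0.5, 0.9]
finger_gap: 0.0632
```

```bash
python3 - <<'E'
from h import *
s=st(); M=R.from_rotvec(s['eef_rot']).as_matrix(); print(M.round(3))
for n in("scene","top"):
    im=read_camera(n); cv2.imwrite(f"pics/{n}18.png",im[:,:,::-1])
crop("pics/scene18.png",200,80,100,100,6,"pics/g6.png")
crop("pics/top18.png",140,180,100,80,6,"pics/g7.png")
crop("pics/top18.png",330,190,80,75,8,"pics/g8.png")
crop("pics/scene18.png",290,200,80,80,8,"pics/g9.png")
E
```

```text
{'time_s': 22.0833, 'joints': [-1.3065, 0.1853, 0.9252, 1.5714, -0.1482, 1.458, -0.5218], 'tcp_pos': [0.5055, 0.2297, 0.2803], 'eef_rot': [0.1169, 1.5664, -0.1168], 'contact_force': [0.4167, 0.5468, 0.858], 'wrist_torque': [-0.0231, -0.0289, 0.037], 'finger_gap': 0.0632}
[[ 0.001  0.148  0.989]
 [ 0.     0.989 -0.148]
 [-1.     0.     0.001]]
```

View pics/g6.png

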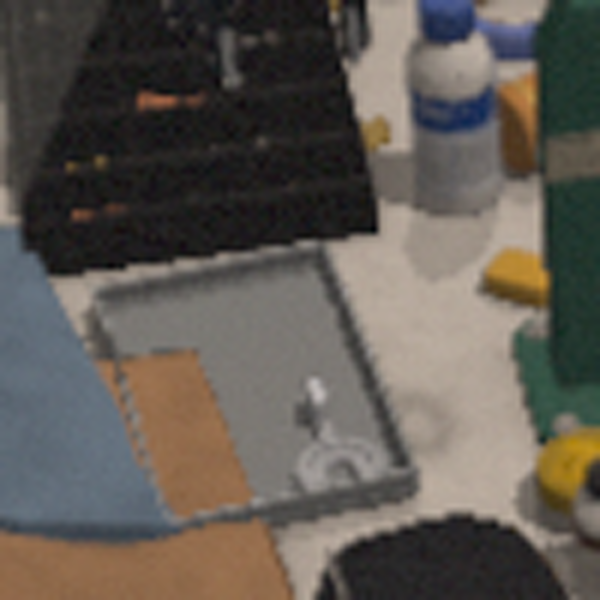

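View pics/g7.png

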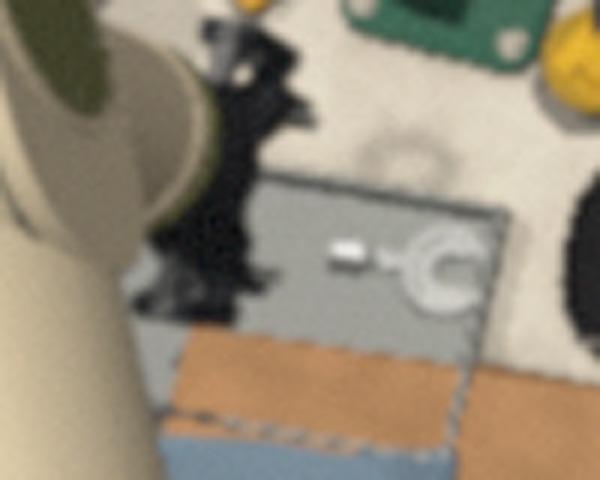

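View pics/g8.png

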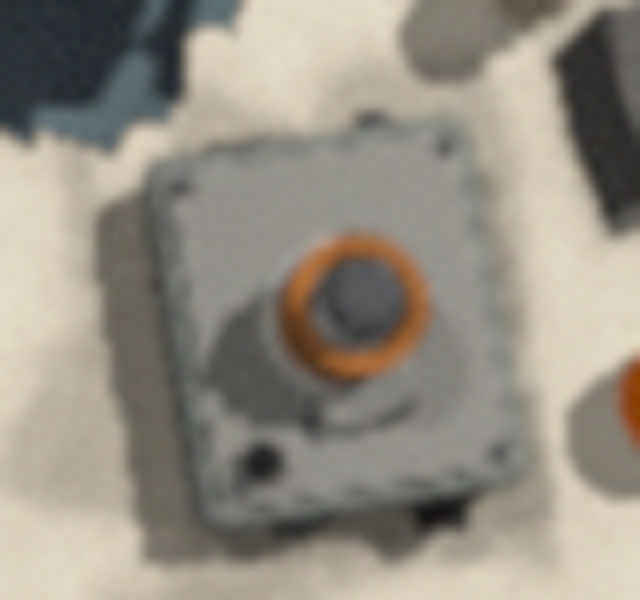

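View pics/g9.png

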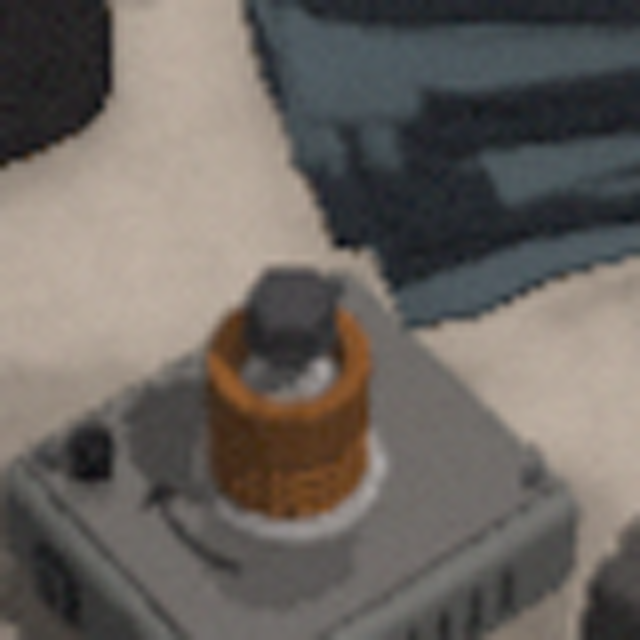

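Emit:
send_rows(
  increments=[
    [0,-30,0,0,85],
    [0,-65,0,0,85],
    [0,-105,0,0,85],
    [0,-145,0,0,85],
    [0,-185,0,0,85],
    [0,-225,5,0,85],
    [0,-265,12,0,85],
    [0,-305,20,0,85],
    [0,-345,28,0,85],
    [0,-385,36,0,85],
    [0,-425,44,0,85],
    [0,-465,52,0,85],
    [0,-505,60,0,85],
    [0,-540,68,0,85],
    [0,-565,72,0,85],
    [20,-573.5,72.5,0,85],
    [45,-573.5,72.5,0,85],
    [65,-573.5,72.5,0,85],
    [70,-573.5,72.5,0,85],
    [70,-573.5,72.5,0,85],
  ],
)

```text
time_s: 23.85
tcp_pos: [0.4907, -0.3475, 0.2071]
eef_rot: [0.119, 1.57, -0.118]
contact_force: [0.7, 0.7, 0.8]
finger_gap: 0.085
```

```bash
python3 - <<'E'
from h import *
s=st(); M=R.from_rotvec(s['eef_rot']).as_matrix(); print(M.round(3))
print(atz("top",330+355/8-.5,190+307/8-.5,.135))
im=read_camera("scene"); cv2.imwrite("pics/scene19.png",im[:,:,::-1])
crop("pics/scene19.png",280,170,100,90,7,"pics/h1.png")
E
```

```text
{'time_s': 23.85, 'joints': [-0.2952, 0.4699, 1.1342, 1.569, -0.4305, 1.3821, 0.7296], 'tcp_pos': [0.4907, -0.3475, 0.2071], 'eef_rot': [0.1195, 1.5696, -0.1176], 'contact_force': [0.659, 0.7259, 0.8051], 'wrist_torque': [0.0126, -0.0209, 0.0174], 'finger_gap': 0.085}
[[-0.002  0.15   0.989]
 [ 0.001  0.989 -0.15 ]
 [-1.     0.001 -0.002]]
[ 0.49073438 -0.34720113  0.135     ]
```

View pics/h1.png

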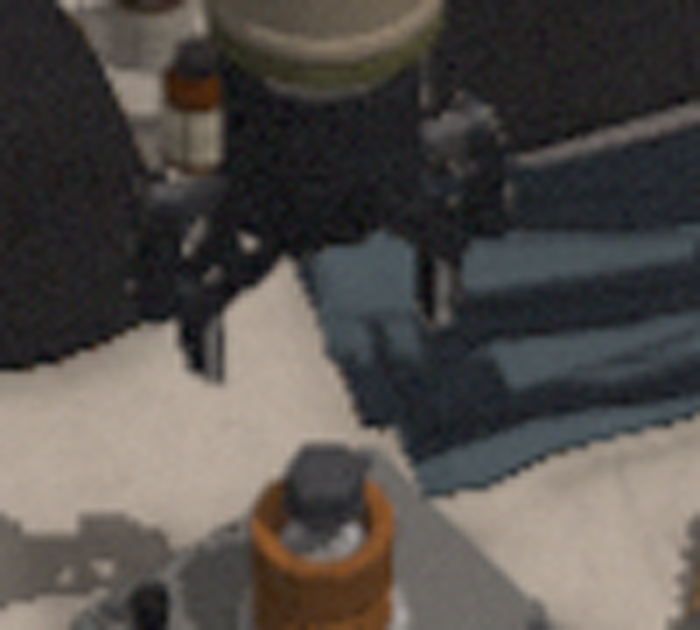

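Emit:
send_rows(
  increments=[
    [30,0.5,1,0,85],
    [60,0.5,1,0,85],
    [85,0.5,1,0,85],
    [100,0.5,1,0,85],
    [110,0.5,1,0,85],
    [112,0.5,1,0,85],
  ],
)

```text
time_s: 24.4
tcp_pos: [0.4929, -0.347, 0.0959]
eef_rot: [0.117, 1.568, -0.117]
contact_force: [1.2, -0.0, 0.2]
finger_gap: 0.0848
```

```bash
python3 - <<'E'
from h import *
s=st()
im=read_camera("scene"); cv2.imwrite("pics/scene20.png",im[:,:,::-1])
crop("pics/scene20.png",280,180,100,90,7,"pics/h2.png")
E
```

```text
{'time_s': 24.4, 'joints': [-0.2396, 0.5689, 1.0452, 1.6972, -0.5268, 1.1874, 0.7934], 'tcp_pos': [0.4929, -0.347, 0.0959], 'eef_rot': [0.1175, 1.5676, -0.1168], 'contact_force': [1.1592, -0.0389, 0.1711], 'wrist_torque': [-0.0415, -0.0046, -0.0294], 'finger_gap': 0.0848}
```

View pics/h2.png

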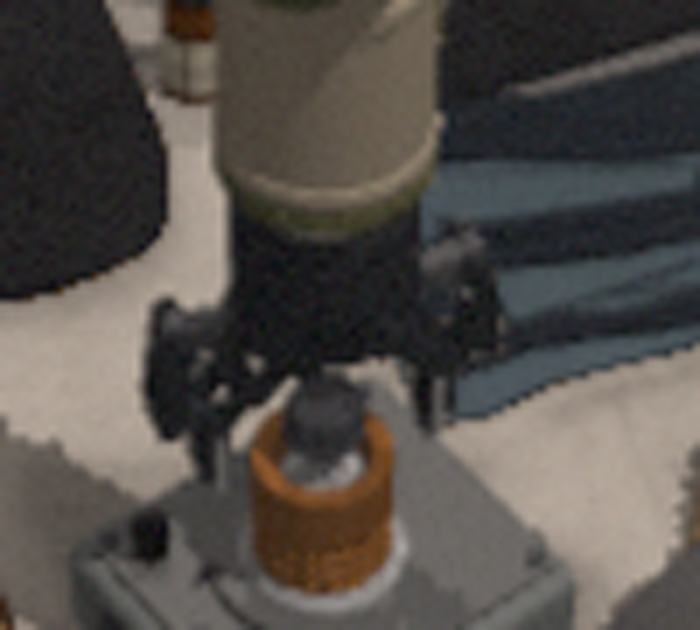

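Emit:
send_rows(
  increments=[
    [5,0,-0.5,0,85],
    [9,0,-0.5,0,85],
    [12,0,-0.5,0,85],
    [14,0,-0.5,0,85],
    [14,0,-0.5,0,85],
  ],
)

```text
time_s: 24.87
tcp_pos: [0.4917, -0.3478, 0.0818]
eef_rot: [0.119, 1.568, -0.118]
contact_force: [0.7, -0.1, 0.2]
finger_gap: 0.0851
```

```bash
python3 - <<'E'
from h import *
s=st()
im=read_camera("scene"); cv2.imwrite("pics/scene21.png",im[:,:,::-1])
crop("pics/scene21.png",280,180,100,90,7,"pics/h3.png")
E
```

```text
{'time_s': 24.8667, 'joints': [-0.2292, 0.5829, 1.0321, 1.7112, -0.5407, 1.1634, 0.8031], 'tcp_pos': [0.4917, -0.3478, 0.0818], 'eef_rot': [0.1186, 1.5677, -0.1183], 'contact_force': [0.7097, -0.0918, 0.2249], 'wrist_torque': [0.0104, -0.0263, -0.0026], 'finger_gap': 0.0851}
```

View pics/h3.png

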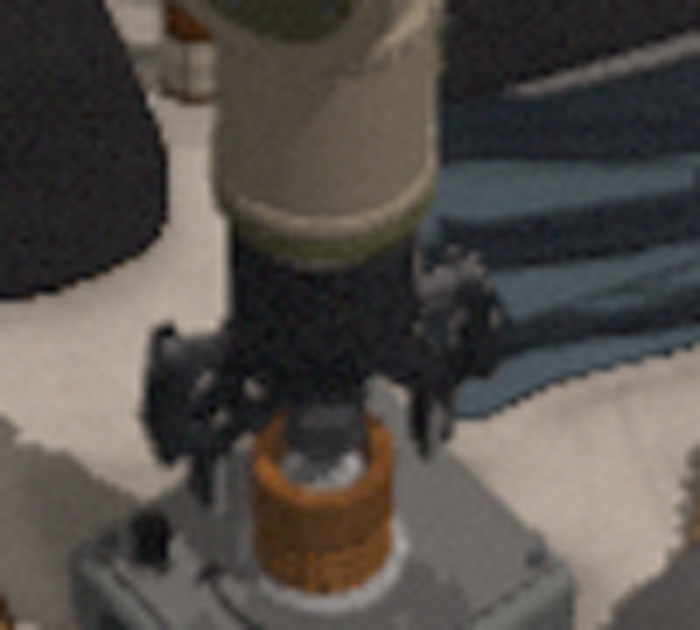

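Emit:
send_rows(
  increments=[
    [0,0,1.5,0,75],
    [0,0,1.5,0,66],
    [0,0,1.5,0,58],
    [0,0,1.5,0,54],
    [0,0,1.5,0,54],
    [0,0,1.5,0,54],
  ],
  grip_force=45,
)

```text
time_s: 25.42
tcp_pos: [0.4936, -0.3483, 0.0828]
eef_rot: [0.118, 1.567, -0.118]
contact_force: [-1.7, 2.1, 6.5]
finger_gap: 0.0594
```

```bash
python3 - <<'E'
from h import *
s=st()
im=read_camera("scene"); cv2.imwrite("pics/scene22.png",im[:,:,::-1])
crop("pics/scene22.png",280,180,100,90,7,"pics/h4.png")
E
```

```text
{'time_s': 25.4167, 'joints': [-0.2276, 0.5848, 1.0313, 1.7063, -0.542, 1.1656, 0.8022], 'tcp_pos': [0.4936, -0.3483, 0.0828], 'eef_rot': [0.1184, 1.5667, -0.1184], 'contact_force': [-1.6505, 2.0582, 6.4503], 'wrist_torque': [0.3319, 0.3219, -0.0058], 'finger_gap': 0.0594}
```

View pics/h4.png

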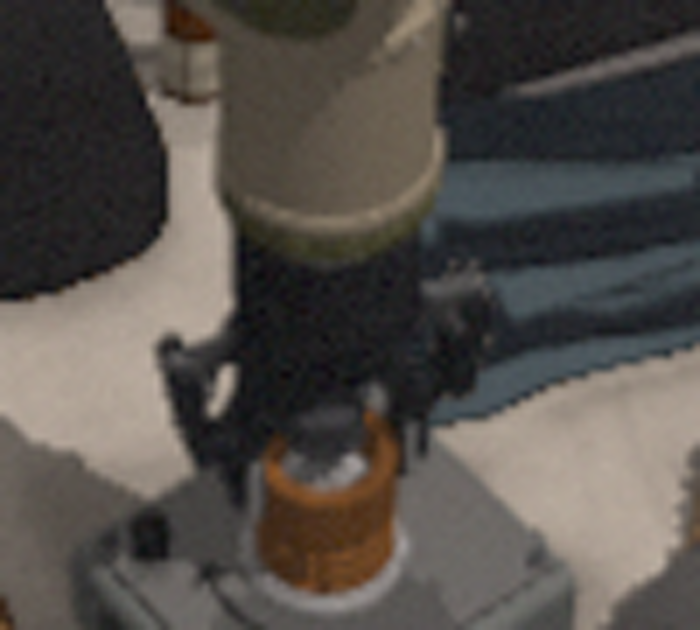

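Emit:
send_rows(
  increments=[
    [-4,0,-0.5,0,54],
    [-10,0,-0.5,0,54],
    [-20,0,-0.5,0,54],
    [-32,0,-0.5,0,54],
    [-46,0,-0.5,0,54],
    [-60,0,-0.5,0,54],
    [-60,0,-0.5,0,54],
  ],
)

```text
time_s: 26.05
tcp_pos: [0.4938, -0.3492, 0.1457]
eef_rot: [0.117, 1.563, -0.12]
contact_force: [0.3, 0.2, -0.6]
finger_gap: 0.0595
```

```bash
python3 - <<'E'
from h import *
s=st()
im=read_camera("scene"); cv2.imwrite("pics/scene23.png",im[:,:,::-1])
crop("pics/scene23.png",280,160,100,100,6,"pics/h5.png")
E
```

```text
{'time_s': 26.05, 'joints': [-0.2668, 0.5214, 1.0896, 1.645, -0.4822, 1.2682, 0.7635], 'tcp_pos': [0.4938, -0.3492, 0.1457], 'eef_rot': [0.1173, 1.5635, -0.1199], 'contact_force': [0.3104, 0.2475, -0.5656], 'wrist_torque': [-0.0264, 0.0133, -0.0163], 'finger_gap': 0.0595}
```

View pics/h5.png

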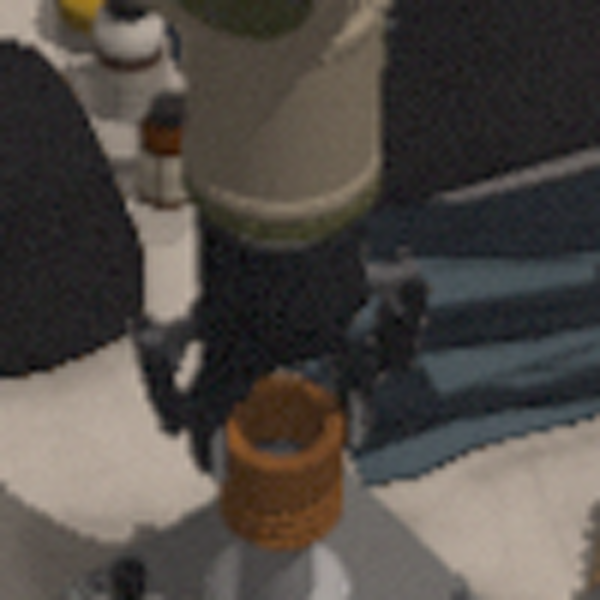

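Emit:
send_rows(
  increments=[
    [-15,0,0,0,54],
    [-45,0,0,0,54],
    [-80,0,0,0,54],
    [-115,0,0,0,54],
    [-145,10,-2,0,54],
    [-155,35,-6,0,54],
    [-155,70,-12,0,54],
    [-155,105,-18,0,54],
    [-155,140,-24,0,54],
    [-155,175,-30,0,54],
    [-155,210,-36,0,54],
    [-155,245,-42,0,54],
    [-155,280,-48,0,54],
    [-155,315,-54,0,54],
    [-155,350,-60,0,54],
    [-155,385,-66,0,54],
    [-155,420,-72,0,54],
  ],
)

```text
time_s: 27.52
tcp_pos: [0.484, 0.0798, 0.2969]
eef_rot: [0.119, 1.568, -0.117]
contact_force: [0.4, -0.6, -1.1]
finger_gap: 0.0595
```

```bash
python3 - <<'E'
from h import *
s=st(); M=R.from_rotvec(s['eef_rot']).as_matrix(); t=s['tcp_pos']
d=np.array([.5255,.3754,.07])-t; print(M.T@d*1000, np.degrees(np.arctan2(M[1,2],M[0,2])))
E
```

```text
{'time_s': 27.5167, 'joints': [-1.2354, -0.074, 0.9496, 1.6949, 0.059, 1.4899, -0.4425], 'tcp_pos': [0.484, 0.0798, 0.2969], 'eef_rot': [0.1193, 1.568, -0.1173], 'contact_force': [0.4442, -0.5576, -1.1428], 'wrist_torque': [-0.0441, -0.0307, 0.0026], 'finger_gap': 0.0595}
[227.21604395 298.24800831  -3.24115707] -8.631530252970911
```

Emit:
send_rows(
  increments=[
    [0,20,-10,0,54],
    [0,50,-18,0,54],
    [0,85,-20,0,54],
    [0,120,-20,0,54],
    [0,155,-18,0,54],
    [0,190,-14,0,54],
    [0,225,-10,0,54],
    [0,260,-6,0,54],
    [0,285,-3,0,54],
    [10,298,-3,0,54],
    [40,298,-3,0,54],
    [75,298,-3,0,54],
    [110,298,-3,0,54],
    [145,298,-3,0,54],
    [180,298,-3,0,54],
    [210,298,-3,0,54],
    [227,298,-3,0,54],
    [227,298,-3,0,54],
  ],
)

```text
time_s: 29.02
tcp_pos: [0.5238, 0.3708, 0.0653]
eef_rot: [0.115, 1.572, -0.123]
contact_force: [0.2, 0.0, -1.6]
finger_gap: 0.0592
```

```bash
python3 - <<'E'
from h import *
s=st()
for n in("scene","top"):
    im=read_camera(n); cv2.imwrite(f"pics/{n}24.png",im[:,:,::-1])
crop("pics/scene24.png",195,70,100,110,5,"pics/i1.png")
crop("pics/top24.png",130,180,110,80,6,"pics/i2.png")
E
```

```text
{'time_s': 29.0167, 'joints': [-1.2231, 0.5778, 0.7333, 1.597, -0.4135, 1.1357, -0.5426], 'tcp_pos': [0.5238, 0.3708, 0.0653], 'eef_rot': [0.1149, 1.5724, -0.1233], 'contact_force': [0.2145, 0.0035, -1.6447], 'wrist_torque': [0.0444, 0.093, -0.0288], 'finger_gap': 0.0592}
```

View pics/i1.png

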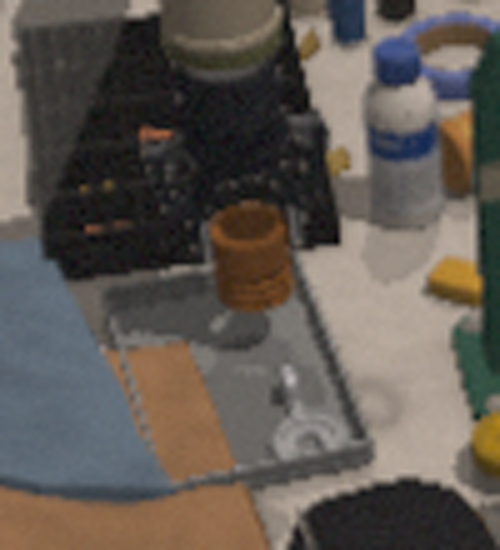

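View pics/i2.png

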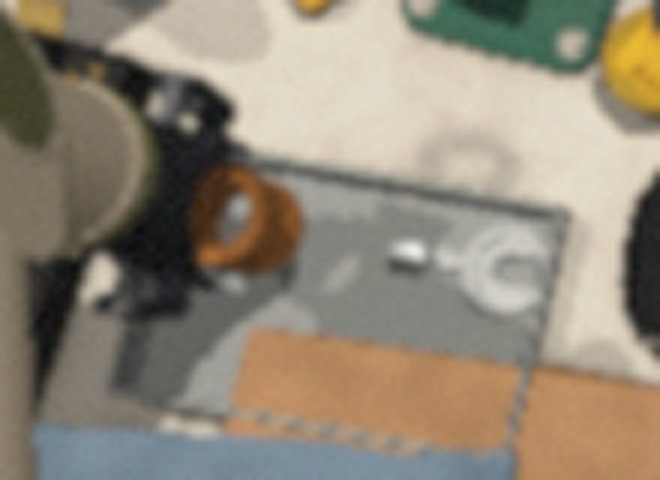

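Emit:
send_rows(
  increments=[
    [12,0,-2,0,54],
    [26,0,-2,0,54],
    [36,0,-2,0,54],
    [41,0,-2,0,54],
    [44,0,-2,0,54],
    [44,0,-2,0,54],
    [44,0,-2,0,54],
  ],
)

```text
time_s: 29.7
tcp_pos: [0.5248, 0.3734, 0.0262]
eef_rot: [0.119, 1.567, -0.118]
contact_force: [-0.1, -0.3, -0.4]
finger_gap: 0.0595
```

Emit:
send_rows(
  increments=[
    [1,0,0,0,54],
    [1.5,0,0,0,54],
    [1.5,0,0,0,54],
  ],
)

```text
time_s: 29.95
tcp_pos: [0.5246, 0.3736, 0.0248]
eef_rot: [0.119, 1.567, -0.118]
contact_force: [-0.2, 0.4, -1.0]
finger_gap: 0.0594
```

Emit:
send_rows(
  increments=[
    [2,0,0,0,54],
    [4,0,0,0,54],
    [5.5,0,0,0,54],
    [6.5,0,0,0,54],
    [6.5,0,0,0,54],
  ],
)

```text
time_s: 30.37
tcp_pos: [0.5243, 0.3733, 0.0177]
eef_rot: [0.118, 1.568, -0.119]
contact_force: [-0.3, -0.6, -1.6]
finger_gap: 0.0595
```

Emit:
send_rows(
  increments=[
    [0.8,0,0,0,54],
    [1.2,0,0,0,54],
    [1.2,0,0,0,54],
  ],
)

```text
time_s: 30.62
tcp_pos: [0.5246, 0.3734, 0.0169]
eef_rot: [0.119, 1.567, -0.118]
contact_force: [-0.3, 0.6, -0.6]
finger_gap: 0.0593
```

Emit:
send_rows(
  increments=[
    [0.8,0,0,0,54],
    [1.2,0,0,0,54],
    [1.2,0,0,0,54],
  ],
)

```text
time_s: 30.87
tcp_pos: [0.5246, 0.3735, 0.0168]
eef_rot: [0.119, 1.568, -0.118]
contact_force: [-4.1, -2.7, 9.8]
finger_gap: 0.0596
```

```bash
python3 - <<'E'
from h import *
s=st()
for n in("scene","top"):
    im=read_camera(n); cv2.imwrite(f"pics/{n}25.png",im[:,:,::-1])
crop("pics/scene25.png",195,70,100,110,5,"pics/i3.png")
E
```

```text
{'time_s': 30.8667, 'joints': [-1.2025, 0.632, 0.7001, 1.6305, -0.4557, 1.048, -0.5167], 'tcp_pos': [0.5246, 0.3735, 0.0168], 'eef_rot': [0.1191, 1.5678, -0.118], 'contact_force': [-4.0881, -2.6719, 9.8023], 'wrist_torque': [-0.5337, 1.0062, 0.0634], 'finger_gap': 0.0596}
```

View pics/i3.png

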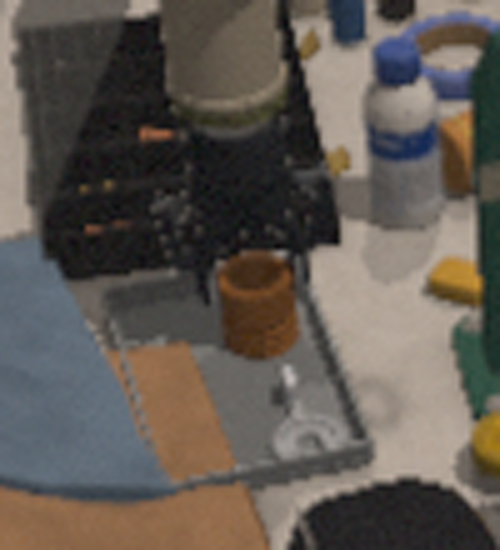

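Emit:
send_rows(
  increments=[
    [-0.8,0,0,0,58],
    [-0.8,0,0,0,62],
    [-0.8,0,0,0,68],
    [-0.8,0,0,0,76],
    [-0.8,0,0,0,82],
    [-0.8,0,0,0,82],
    [-8,0,0,0,82],
    [-20,0,0,0,82],
    [-45,0,0,0,82],
    [-80,0,0,0,82],
    [-120,0,0,0,82],
    [-160,0,0,0,82],
    [-200,0,0,0,82],
    [-200,0,-40,0,82],
    [-200,0,-80,0,82],
    [-200,0,-100,0,82],
    [-200,0,-100,0,82],
  ],
)

```text
time_s: 32.38
tcp_pos: [0.4214, 0.3906, 0.2169]
eef_rot: [0.117, 1.57, -0.112]
contact_force: [0.1, 0.0, 0.0]
finger_gap: 0.082
```

```bash
python3 - <<'E'
from h import *
s=st()
for n in("scene","top"):
    im=read_camera(n); cv2.imwrite(f"pics/{n}26.png",im[:,:,::-1])
crop("pics/scene26.png",195,70,130,130,5,"pics/i4.png")
crop("pics/top26.png",130,170,200,110,4,"pics/i5.png")
E
```

```text
{'time_s': 32.3833, 'joints': [-1.5042, 0.2643, 0.8183, 1.6209, -0.2008, 1.3421, -0.8033], 'tcp_pos': [0.4214, 0.3906, 0.2169], 'eef_rot': [0.1167, 1.5701, -0.1124], 'contact_force': [0.106, 0.0433, 0.0464], 'wrist_torque': [0.0434, 0.0209, 0.0172], 'finger_gap': 0.082}
```

View pics/i4.png

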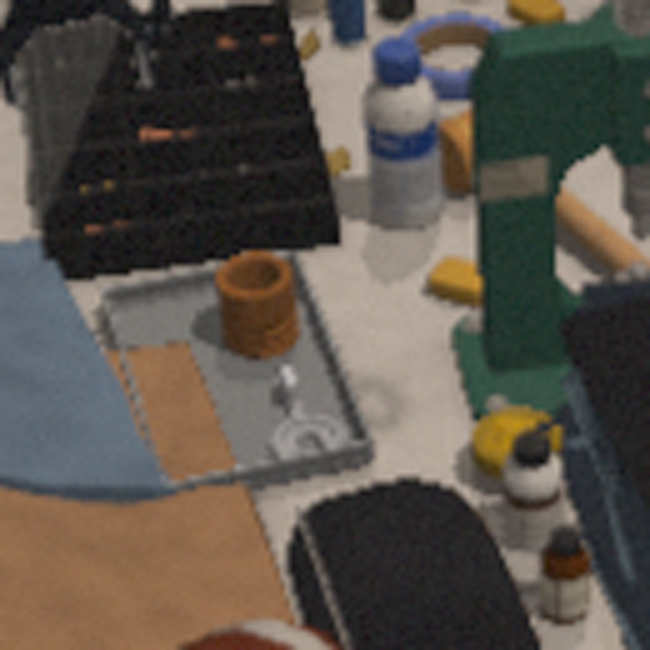

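View pics/i5.png

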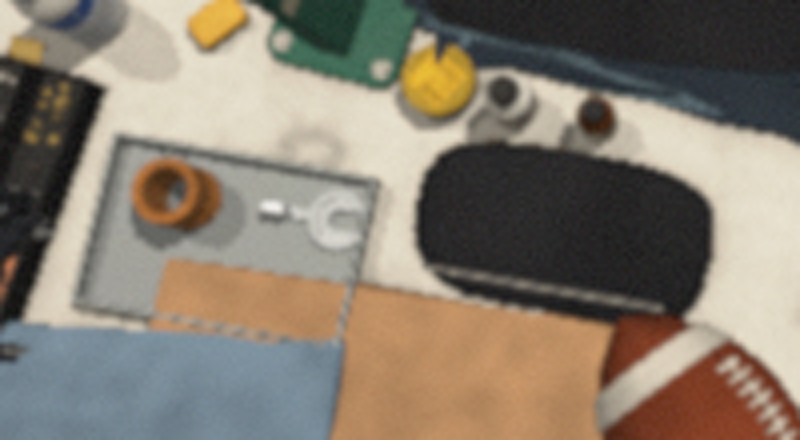

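View pics/scene26.png

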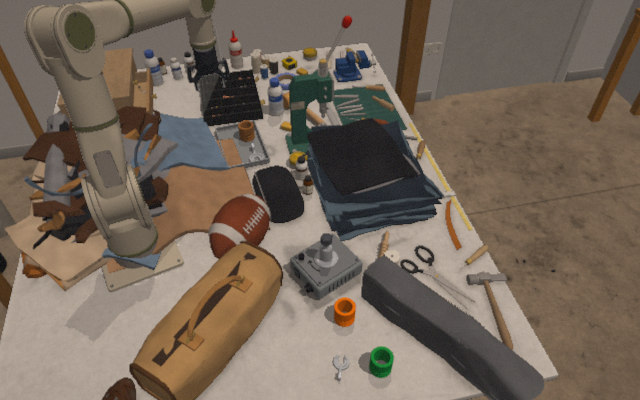

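```bash
python3 - <<'E'
from h import *
a=cv2.resize(cv2.imread("pics/scene26.png")[135:175,240:280],None,fx=10,fy=10,interpolation=cv2.INTER_CUBIC)
b=cv2.resize(cv2.imread("pics/top26.png")[205:245,190:230],None,fx=10,fy=10,interpolation=cv2.INTER_CUBIC)
cv2.imwrite("pics/i6.png",np.hstack([a,b]))
E
```

```text
(no output)
```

View pics/i6.png

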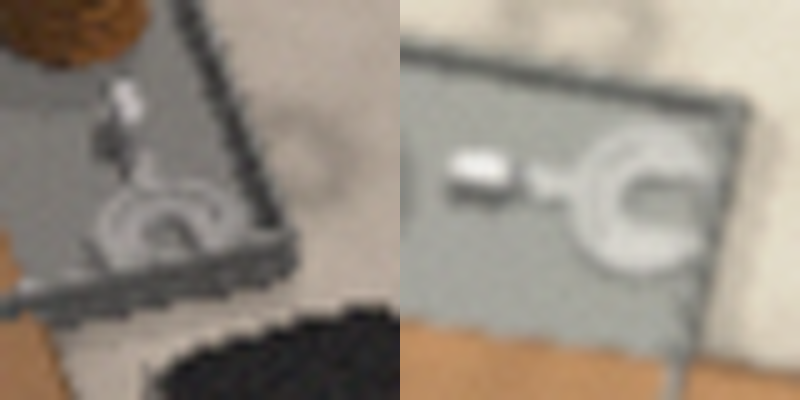

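```bash
python3 -c "
from cell import *
print(sign_off())"
```

```text
the job is handed in; nothing more can be done
None
```

I did the job in the order asked and handed it in at about 32 s. In the last pictures the drum and washer are both in the tray.

- **Nut:** I turned it clockwise about 180°. The pictures show it risen and still on the spindle. I turned the gripper 183°; the nut's own turn should be within about 10° of that, since the jaws first had to settle onto the flats.
- **Washer:** It turned about 14° with the nut. I drew it out level by its lug for about 70 mm and set it in the tray. Touchdown came at the expected height, with about 20 N on the tool. It lies flat with its lug up.
- **Drum:** I lifted it straight up over the nut and stood it upright about 45 mm from the washer. Touchdown came at the expected height, with about 10 N.

**Last checks:** The gripper is clear of everything and reads about zero force. The bottles and other things in view look unmoved; I did not check each one closely.

**What disagreed:**
- **Finger height:** The fingertips sat about 20–25 mm higher than the stated tool point suggests. My first grips on the nut closed above it, so I went by contact and pictures after that. One of those tries pressed on the nut or washer with about 22 N.
- **Washer near the rim:** I worked out about 9 mm between the washer and the end wall of the tray. In the top view it looks closer, but inside the rim.

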